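# Hang the pots on the pull-out rail, slide it home and lock it

## Task

Hang every rail pot that stands on the thin black mat by its hook over the top bar of the pull-out rail, cups towards the robot and backs leaning on the lower bar, so that each hangs freely and upright. When all of them hang still, push the rail fully home, away from the robot, and only then turn the yellow latch all the way round to lock it. Leave the jam jar, the cans and the bottle opener where they are.

Things in the scene. Friction and masses are not known exactly. Their poses are not given: they have to be found in the camera images.
- red_mid (a point): red plastic rail pot, 192 mm tall; point 99 mm above the underside, over the cup's middle, z up, +x to its back. Cup 70x70x75 mm. Back strap (rear face x +37) rises to a hook 40 mm wide: underside 43 mm above the point, from x +37 to a lip at +67 to +71, 28 mm deep. Grip atop the hook at x +52: upright block 16 (x) by 30 mm, 49 to 93 mm above the point. 0.11-0.22 kg. May be absent
- blue_mid (a point): blue plastic rail pot, 192 mm tall; point 99 mm above the underside, over the cup's middle, z up, +x to its back. Cup 70x70x75 mm. Back strap (rear face x +37) rises to a hook 40 mm wide: underside 43 mm above the point, from x +37 to a lip at +67 to +71, 28 mm deep. Grip atop the hook at x +52: upright block 16 (x) by 30 mm, 49 to 93 mm above the point. 0.11-0.22 kg. May be absent
- yellow_mid (a point): yellow plastic rail pot, 192 mm tall; point 99 mm above the underside, over the cup's middle, z up, +x to its back. Cup 70x70x75 mm. Back strap (rear face x +37) rises to a hook 40 mm wide: underside 43 mm above the point, from x +37 to a lip at +67 to +71, 28 mm deep. Grip atop the hook at x +52: upright block 16 (x) by 30 mm, 49 to 93 mm above the point. 0.11-0.22 kg. May be absent
- green_mid (a point): green plastic rail pot, 192 mm tall; point 99 mm above the underside, over the cup's middle, z up, +x to its back. Cup 70x70x75 mm. Back strap (rear face x +37) rises to a hook 40 mm wide: underside 43 mm above the point, from x +37 to a lip at +67 to +71, 28 mm deep. Grip atop the hook at x +52: upright block 16 (x) by 30 mm, 49 to 93 mm above the point. 0.11-0.22 kg. May be absent
- bar_mid (a point): middle of the axis of the rail's top bar (12 mm thick, along y, 179 mm above the shelf); moves with the rail. +x: the way the rail is pushed home, z up. End posts (20 mm wide, 13 mm higher than the axis) at y -175 and +175 mm; pots fit 100 mm apart. Lower bar: 10 mm thick, axis 99 mm below and at x -6 mm. A hung pot has its underside 43 mm above the shelf
- rail_handle (a point): black round knob on top of the rail's end post at y = -175 mm of the bar, 24 mm in diameter; the point lies on its axis, half-way up its free height of 43 mm (22 mm below its top); moves with the rail
- rail (a joint): how far the rail is pulled out, m: 0 is fully home, up to 0.10 pulled out towards the robot. It starts pulled out; stiff (about 3 N friction), stays where it is left
- latch_pivot (a point): upright axis of the yellow latch lever, at the lever's underside, 198 mm above the shelf, on a fixed grey post behind the end post at the bar's y = +175 mm. x and y axes are parallel to those of the bar
- latch_peg (a point): yellow round peg standing up from the free end of the latch lever, 55 mm from the pivot; 18 mm in diameter, its free height 38 mm above the lever; the point lies on its axis half-way up
- latch (a joint): angle of the latch lever, rad: at 0 the lever points along -y of the bar (open), it turns clockwise seen from above to 1.57, where it points along -x over the end post of the rail that is home (locked). Starts between 0 and 0.35; light friction (0.06 N m), stays where it is left
- jar: empty clear glass jam jar, 72 mm across, 95 mm tall, upright; origin at its underside. A bystander
- can0: lowest of a stack of three flat aluminium cans, each 84 mm across and 40 mm high; origin at its underside. A bystander
- can1: middle can of the stack; origin at its underside. A bystander
- can2: top can of the stack; origin at its underside. A bystander
- opener: blue plastic bottle opener lying flat, 150 mm long, 46 mm wide, 12 mm thick; origin at the underside about its middle. A bystander
There are look-alikes about, which are no part of the job. Of the things shaped like the part that bears yellow_mid, the yellow one is meant. There is more than one size of the part that bears blue_mid; the job needs the smaller.

How it is judged:
By the outcome, as a careful person would: the job done as asked, in the order asked, and still so for the second after the job is handed in, with the robot touching nothing.
Of pot_red, pot_blue, pot_yellow, pot_green only 2 to 3 are there at a start; the rules pass over those that are not, and their reading is None.
At some moment in a run one of pot_red, pot_blue, pot_yellow, pot_green may be knocked a few centimetres aside while the robot is not near it.
Once in a run the grip may slacken for a moment while it holds something.
It also fails if it takes over 210 s, if anything falls off the work surface, if the arm or the gripper's body presses on something with over 40 N, if the wrist force passes 120 N, or if a joint passes its speed limit or range.

## Robot

A 7-joint arm with a two-finger parallel gripper is mounted at the origin on the work surface. World frame = base frame: x ahead of the robot, y to its left, z up, the work surface at z = 0. Lengths are in m, angles in rad, forces in N, time in s.
With the tool pointing down it reaches from about 0.4 to 0.875 m from the base axis. Payload 6.5 kg.
Tool frame: the origin (TCP) lies on the front face of the gripper's body, between the roots of the fingers; the fingertips stand 73 mm ahead of it and the grasp point (between the pads) lies 54 mm ahead of it; z points along the fingers, y is the line along which they close (so a half turn about z gives the same grasp; the last joint's range is limited). The gripper opens to 85 mm and grips with 20 to 120 N. Pads are 22 mm wide; open, the fingers measure 114 mm over their backs; the gripper's body (76 mm by 85 mm) begins 54 mm behind the grasp point. The pads swing forward as they close: fully open they stand 13 mm farther back than shut.
Start: joints at [1.058, 0.536, -0.004, 1.538, 0.003, 1.067, -0.071], TCP at [0.281, -0.586, 0.304] pointing down, gripper open.
Joint ranges: [-2.7, 2.7], [-0.37, 2.16], [-1.27, 1.26], [0.24, 2.4], [-1.31, 4.45], [0.19, 1.91], [-2.76, 2.76]. Speed limits (rad/s): [2.39, 2.39, 3.14, 3.14, 3.14, 3.14, 3.14].

## Interface

Orientations are given as a rotation vector (axis times angle).
In Python, from station import arm gives the robot as it stands. The module is installed in compiled form; this text tells all that it offers.
- The arm moves only by the tool arm_command, never from a script. Its argument "rows" is a list that holds one entry, the list of rows, each a list of 4 numbers: the shift along the tool's x, y, z in units of 0.5 m (1.0 is 0.5 m), then the turn about the tool's z in units of 90 degrees (1.0 is 90 degrees). In form: [[[dx, dy, dz, yaw], ...]]. A call has 1 to 8 rows; each row shifts and turns the commanded pose from where the row before left it, along the tool's axes as they then stand; what a row does not reach is not made up. A row lasts 1/12 s, in which the tool goes at most 41.7 mm and 7.16 degrees, less where a joint would pass 70% of its speed; a pose out of reach is approached as far as the arm can. A call with a number of a shift or a turn outside -1 to 1 is refused whole. A call with a gripper value outside its range is refused whole. "fingers" is the closure, from -1 (fully open) to 1 (shut), set as the call begins (left out, the last holds). The fingers move at their own pace and stop on an object; the grip force is fixed at half the most. Time passes only in rows, so rows that do not move let the fingers close. It gives the time, the measured TCP pose, the force, the opening and the grip force at its end, in the units of the state.
- arm.get_state(): the state, without advancing time (a new reading comes with each control period).
- arm.snapshot(name): name is "scene" or "top" or "wrist"; returns (picture, depth): 400x640x3 uint8, red, green, blue; 400x640 float32, m along the optical axis (not along the pixel's ray), 0 where there is no reading.
- arm.camera_model(name): a dict with "fx", "fy", "cx", "cy" (pixels), "D" ([k1, k2, p1, p2, k3] as OpenCV has them; the pictures are not rectified), "camera_from_world" (4x4, takes a point from world to camera coordinates). Camera axes: x right, y down, z forward; pixel columns grow to the right and rows downward; lengths in m; the calibration is good to about 2 mm. A picture is of the moment at which its call begins: read the wrist's pose just before it. camera_model takes no time and is no camera call; for the wrist camera it gives the pose at the moment of the call.
- arm.sign_off(): hands the job in; it is judged then, once.
The state is a dict: "time_s": time; "qpos": joint angles; "qvel": joint speeds; "effort": joint torques, N m; "position": TCP position; "tool_rot": TCP orientation; "wrist_force": force on the tool from outside, world axes, zero at the start; "wrist_torque": the same for the moment, N m; "width": finger opening in m; "grip_force": force on a finger pad.
Only numpy, scipy, OpenCV 4.12 (cv2) and the standard library are available. Lean on these libraries where they do the work, as an engineer would, in place of code of your own. Each camera call takes 0.05 s, during which the arm holds its last target. There are 200 camera calls.

## Working session

There is one attempt and no reset: what is moved stays moved. The work goes in short steps, Python scripts to look and compute and a tool call to move; the robot and the scene stay as the last step left them, time stands still between calls to the robot, and variables do not carry over. Pictures are saved under pics/ and viewed, at most 14 in all, crops included, and the job is handed in when it is done.

Besides the shell and the picture viewer there is one more tool, called after "Emit:" as a command line: name --argument value ..., lists and objects as JSON in quotes. arm_command: Moves the arm, as the interface text tells. Shifts and turns lie within -1 to 1; 1 stands for 0.5 m of shift or 90 degrees of turn. Its arguments: {"type":"object","properties":{"rows":{"type":"array","items":{"type":"array","items":{"type":"array","items":{"type":"number","minimum":-1,"maximum":1}}}},"fingers":{"type":"number"}},"required":["rows"]}

```bash
mkdir -p pics
cat > h.py <<'E'
import numpy as np, cv2
from station import arm
def snap(name,fn=None):
    m=arm.camera_model(name); p,d=arm.snapshot(name)
    np.savez('last_%s.npz'%name,p=p,d=d,T=m['camera_from_world'],K=[m['fx'],m['fy'],m['cx'],m['cy']],D=m['D'])
    if fn: cv2.imwrite('pics/'+fn,p[:,:,::-1])
    return p,d
def load(name): return np.load('last_%s.npz'%name)
def cloud(name):
    L=load(name); fx,fy,cx,cy=L['K']; K=np.array([[fx,0,cx],[0,fy,cy],[0,0,1]])
    u,v=np.meshgrid(np.arange(640.),np.arange(400.))
    n=cv2.undistortPoints(np.stack([u.ravel(),v.ravel()],1)[:,None],K,np.array(L['D'],float))[:,0]
    z=L['d'].ravel(); P=np.c_[n*z[:,None],z]; T=L['T']
    W=(P-T[:3,3])@T[:3,:3]; W[z==0]=np.nan
    return W.reshape(400,640,3),L['p']
def st():
    s=arm.get_state(); print({k:np.round(s[k],4).tolist() for k in ['time_s','qpos','position','tool_rot','wrist_force','width','grip_force']})
E
python3 - <<'E'
from h import *
snap('scene','s0.png'); snap('top','t0.png'); st()
for n in ['scene','top','wrist']:
    T=np.array(arm.camera_model(n)['camera_from_world']); print(n,np.round(-T[:3,:3].T@T[:3,3],3),np.round(T[:3,:3],2).tolist())
E
```

```text
{'time_s': 0.1, 'qpos': [1.0578, 0.5371, -0.0044, 1.5388, 0.0026, 1.0673, -0.0712], 'position': [0.2806, -0.5858, 0.3031], 'tool_rot': [-3.062, -0.6958, 0.0008], 'wrist_force': [0.1076, -0.3206, 0.8276], 'width': 0.0855, 'grip_force': 0.0}
scene [ 1.207 -0.674  0.767] [[0.71, 0.71, 0.01], [0.39, -0.37, -0.84], [-0.59, 0.6, -0.54]]
top [0.388 0.005 1.737] [[-0.02, -1.0, -0.0], [-1.0, 0.02, -0.07], [0.07, 0.0, -1.0]]
wrist [ 0.341 -0.558  0.374] [[0.43, -0.9, -0.0], [-0.87, -0.42, 0.26], [-0.23, -0.11, -0.97]]
```

View pics/s0.png

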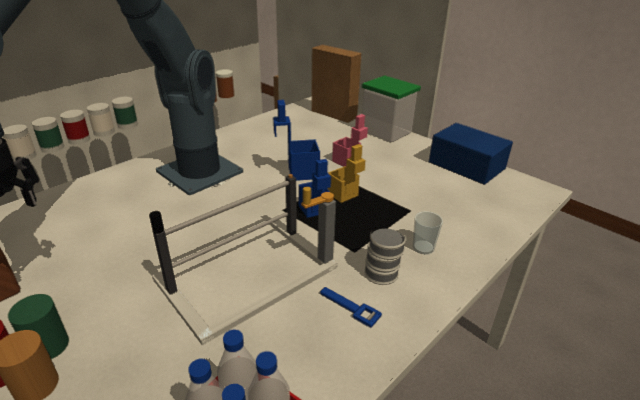

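View pics/t0.png

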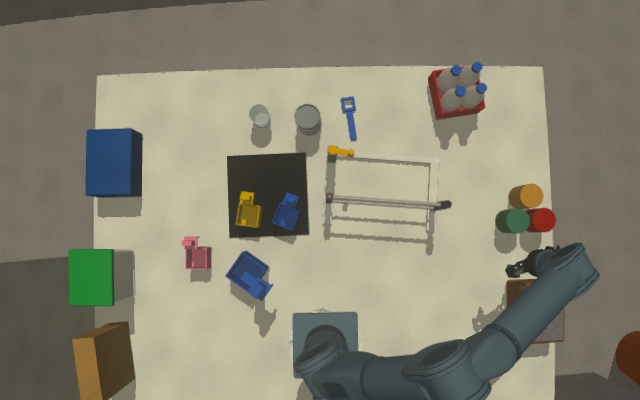

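Run:
```python
from h import *
W,p=cloud('top')
c=cv2.resize(p[140:250,220:460],None,fx=3.33,fy=3.33,interpolation=cv2.INTER_CUBIC); cv2.imwrite('pics/t0c.png',c[:,:,::-1])
hsv=cv2.cvtColor(p,cv2.COLOR_RGB2HSV)
for n,(a,b) in dict(yel=((18,120,60),(35,255,255)),blu=((100,120,40),(130,255,255))).items():
    m=cv2.inRange(hsv,a,b)>0
    r=np.zeros_like(m); r[180:236,225:312]=1
    P=W[m&r]; P=P[np.isfinite(P[:,0])]
    print(n,len(P))
    for lo,hi in [(.02,.06),(.06,.085),(.085,.13),(.13,.15),(.15,.2)]:
        q=P[(P[:,2]>lo)&(P[:,2]<hi)]
        if len(q): print(lo,len(q),q.min(0).round(3),q.max(0).round(3),np.median(q,0).round(3))
for uv in [(345,198),(380,200),(420,203),(447,204),(331,197),(331,150),(348,153),(270,200),(310,120)]:
    print(uv,W[uv[1],uv[0]].round(3))
# high points of rail
r=np.zeros(W.shape[:2],bool); r[140:260,322:460]=1
P=W[r&(W[:,:,2]>.165)]; print(len(P)); 
q=P[P[:,2]<.19]; print(np.polyfit(q[:,1],q[:,0],1), q.min(0),q.max(0))
h=P[P[:,2]>.21]; print(h.round(3).tolist()[::4])
```

```text
yel 737
0.02 73 [0.398 0.203 0.021] [0.473 0.281 0.06 ] [0.436 0.266 0.039]
0.06 105 [0.398 0.204 0.06 ] [0.474 0.283 0.085] [0.437 0.243 0.072]
0.085 8 [0.464 0.218 0.086] [0.473 0.273 0.123] [0.469 0.234 0.101]
0.13 70 [0.467 0.213 0.13 ] [0.507 0.257 0.15 ] [0.479 0.231 0.147]
0.15 101 [0.469 0.215 0.15 ] [0.507 0.257 0.199] [0.487 0.234 0.187]
blu 611
0.02 16 [0.393 0.085 0.021] [0.472 0.161 0.058] [0.423 0.134 0.041]
0.06 75 [0.387 0.078 0.062] [0.475 0.163 0.083] [0.426 0.121 0.075]
0.085 3 [0.456 0.098 0.102] [0.469 0.129 0.118] [0.463 0.114 0.105]
0.13 59 [0.457 0.08  0.141] [0.501 0.126 0.15 ] [0.473 0.104 0.148]
0.15 100 [0.454 0.08  0.15 ] [0.501 0.126 0.198] [0.477 0.101 0.186]
(345, 198) [ 0.48  -0.067  0.179]
(380, 200) [ 0.472 -0.174  0.177]
(420, 203) [ 0.46  -0.295  0.183]
(447, 204) [ 0.453 -0.365  0.235]
(331, 197) [ 0.483 -0.025  0.189]
(331, 150) [ 0.624 -0.027  0.204]
(348, 153) [ 0.609 -0.076  0.24 ]
(270, 200) [0.489 0.178 0.007]
(310, 120) [0.736 0.036 0.113]
794
[0.15449446 0.50176997] [ 0.44003616 -0.37045533  0.16655826] [ 0.62662656 -0.00641385  0.18998028]
[[0.638, -0.031, 0.212], [0.629, -0.018, 0.211], [0.626, -0.021, 0.212], [0.625, -0.048, 0.213], [0.622, -0.021, 0.217], [0.622, -0.063, 0.212], [0.617, -0.082, 0.244], [0.62, -0.021, 0.211], [0.619, -0.066, 0.211], [0.613, -0.085, 0.249], [0.616, -0.054, 0.212], [0.61, -0.082, 0.25], [0.614, -0.033, 0.212], [0.609, -0.076, 0.24], [0.607, -0.087, 0.25], [0.609, -0.075, 0.214], [0.605, -0.085, 0.241], [0.604, -0.08, 0.228], [0.603, -0.081, 0.213], [0.462, -0.363, 0.232], [0.46, -0.355, 0.227], [0.459, -0.366, 0.234], [0.457, -0.354, 0.22], [0.456, -0.362, 0.235], [0.456, -0.375, 0.233], [0.453, -0.36, 0.233], [0.453, -0.371, 0.237], [0.45, -0.354, 0.231], [0.45, -0.365, 0.236], [0.448, -0.355, 0.212], [0.447, -0.361, 0.237], [0.447, -0.375, 0.231], [0.444, -0.361, 0.239], [0.442, -0.361, 0.225]]
```

View pics/t0c.png

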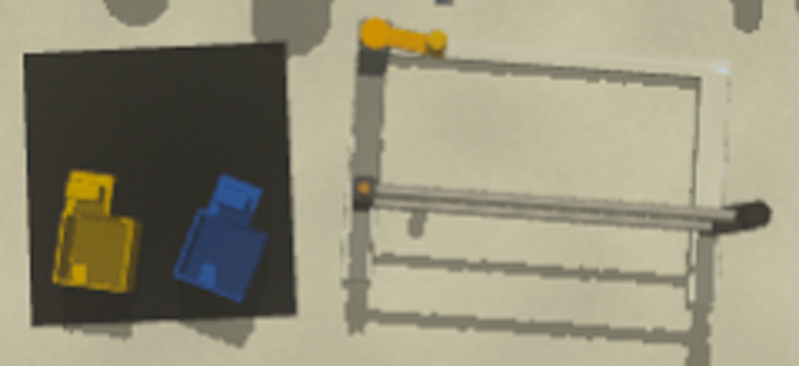

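```bash
cat >> h.py <<'E'
from scipy.spatial.transform import Rotation as Rn
def wrap(a,p): return (a+p/2)%p-p/2
def plan(pos,ang,force=None):
    """deltas to bring TCP to pos, tool y axis along world angle ang (mod pi). prints tool-frame shift in units (before turn) and turn"""
    s=arm.get_state(); R=Rn.from_rotvec(s['tool_rot']).as_matrix()
    d=R.T@(np.array(pos)-s['position'])
    cur=np.arctan2(R[1,1],R[0,1]); dy=wrap(ang-cur,np.pi)
    turn=-dy   # tool z is down
    print('pos',np.round(s['position'],4),'yang',round(cur,3),'tilt',np.round(R[:,2],4),'shift units (tool axes now)',np.round(d/0.5,4),'after-turn',np.round(Rn.from_euler('z',-turn).apply(d)/.5,4),'turn units',round(turn/(np.pi/2),4),'q7',round(s['qpos'][6],2))
def pot(name,box,lo,hi,zg=.165):
    W,p=cloud(name); hsv=cv2.cvtColor(p,cv2.COLOR_RGB2HSV); m=cv2.inRange(hsv,lo,hi)>0
    P=W[m&np.isfinite(W[:,:,0])]; P=P[(P[:,0]>box[0])&(P[:,0]<box[1])&(P[:,1]>box[2])&(P[:,1]<box[3])]
    g=P[P[:,2]>zg]; c=P[(P[:,2]>.068)&(P[:,2]<.082)]
    top=g[g[:,2]>g[:,2].max()-.012]
    for n,q in (('grip',top),('cup',c)):
        r=cv2.minAreaRect(q[:,:2].astype(np.float32)*1000); print(n,len(q),'c',np.round(r[0],1),'sz',np.round(r[1],1),'ang',round(r[2],1),'z',np.median(q[:,2]).round(4),q[:,2].max().round(4))
YEL=((18,120,60),(35,255,255)); BLU=((100,120,40),(130,255,255))
E
python3 - <<'E'
from h import *
pot('top',(.38,.53,.19,.29),*YEL); pot('top',(.38,.53,.06,.17),*BLU)
W,p=cloud('top')
r=np.zeros(W.shape[:2],bool); r[185:215,322:460]=1
P=W[r]; q=P[(P[:,2]>.172)&(P[:,2]<.192)&(P[:,1]<-.045)&(P[:,1]>-.33)&(P[:,0]>.44)]
print(len(q),np.polyfit(q[:,1],q[:,0],1),np.median(q,0))
plan([.477,.101,.36],-.39)
E
```

```text
grip 52 c [488.2 235.9] sz [29.5 15.6] ang 80.9 z 0.193 0.1987
cup 76 c [436.6 244.1] sz [72.  69.9] ang 81.7 z 0.0742 0.0818
grip 36 c [478.4 102.5] sz [27.7 14.9] ang 66.1 z 0.1939 0.2023
cup 70 c [430.9 122.4] sz [69.4 68.4] ang 67.7 z 0.0751 0.0818
369 [0.09270741 0.48640627] [ 0.4687751  -0.18857421  0.18338383]
pos [ 0.2806 -0.5858  0.3031] yang -1.124 tilt [-8.0e-04  1.4e-03 -1.0e+00] shift units (tool axes now) [ 0.9477 -1.0692 -0.1123] after-turn [ 1.4198 -0.1591 -0.1123] turn units -0.4672 q7 -0.07
```

Emit:
arm_command --rows '[[[0,0,-0.02,-0.078],[0,0,-0.02,-0.078],[0,0,-0.02,-0.078],[0,0,-0.02,-0.078],[0,0,-0.02,-0.078],[0,0,-0.02,-0.077],[0.06,0,0,0],[0.08,0,0,0]]]' --fingers -1

```text
time_s: 0.77
position: [0.3052, -0.5236, 0.3637]
tool_rot: [2.614, 1.74, -0.003]
wrist_force: [1.1, 0.2, -0.4]
width: 0.0852
grip_force: 0.0
```

Emit:
arm_command --rows '[[[0.08,0,0,0],[0.08,0,0,0],[0.08,0,0,0],[0.08,0,0,0],[0.08,0,0,0],[0.08,0,0,0],[0.08,0,0,0],[0.08,0,0,0]]]'

```text
time_s: 1.43
position: [0.4293, -0.2236, 0.3637]
tool_rot: [-2.61, -1.748, 0.001]
wrist_force: [1.1, 0.1, 0.8]
width: 0.0851
grip_force: 0.0
```

Emit:
arm_command --rows '[[[0.08,0,0,0],[0.08,0,0,0],[0.08,0,0,0],[0.08,0,0,0],[0.08,-0.04,0,0],[0.08,-0.04,0,0],[0.06,-0.04,0,0],[0,-0.03,0,0]]]'

```text
time_s: 2.1
position: [0.4628, 0.0536, 0.3641]
tool_rot: [-2.6, -1.759, -0.004]
wrist_force: [-0.3, -0.3, 0.5]
width: 0.0857
grip_force: 0.0
```

Run:
```python
from h import *
plan([.4784,.1025,.36],-.396)
snap('wrist','w1.png'); pot('wrist',(.38,.53,.06,.17),*BLU); st()
```

```text
pos [0.4628 0.0536 0.3641] yang -0.381 tilt [ 8.0e-04  3.7e-03 -1.0e+00] shift units (tool axes now) [ 0.1023 -0.0074  0.0085] after-turn [ 0.1022 -0.0089  0.0085] turn units 0.0092 q7 -0.7
grip 870 c [480.9 100. ] sz [29.2 15.7] ang 67.9 z 0.1927 0.1948
cup 652 c [432.  119.8] sz [69.5 70. ] ang 67.3 z 0.0757 0.0781
{'time_s': 2.15, 'qpos': [0.2918, 0.1899, -0.5619, 1.916, 0.1129, 1.0689, -0.6984], 'position': [0.4601, 0.0518, 0.3636], 'tool_rot': [-2.6008, -1.7582, 0.0018], 'wrist_force': [-3.1358, 0.6666, -0.9427], 'width': 0.0854, 'grip_force': 0.0}
```

Emit:
arm_command --rows '[[[0.05,0,0,0.008],[0.055,0,0.04,0],[0,0,0.06,0],[0,0,0.06,0],[0,0,0.06,0],[0,0,0.03,0],[0,0,0.017,0],[0,0,0,0]]]'

```text
time_s: 2.82
position: [0.4825, 0.0943, 0.2287]
tool_rot: [-2.62, -1.731, 0.005]
wrist_force: [0.4, -0.8, -0.2]
width: 0.0852
grip_force: 0.0
```

Run:
```python
from h import *
plan([.480,.101,.230],-.396); st()
```

```text
pos [0.4825 0.0943 0.2287] yang -0.403 tilt [-3.5e-03 -8.0e-04 -1.0e+00] shift units (tool axes now) [ 0.0104 -0.0099 -0.0026] after-turn [ 0.0104 -0.0098 -0.0026] turn units -0.0047 q7 -0.95
{'time_s': 2.8167, 'qpos': [0.1412, 0.4292, -0.5231, 1.988, 0.2929, 0.8016, -0.9527], 'position': [0.4825, 0.0943, 0.2287], 'tool_rot': [-2.6203, -1.7307, 0.0053], 'wrist_force': [0.3964, -0.8094, -0.1632], 'width': 0.0852, 'grip_force': 0.0}
```

Emit:
arm_command --rows '[[[0.01,-0.01,0,0],[0,0,0,0],[0,0,0,0]]]'

```text
time_s: 3.07
position: [0.4814, 0.1023, 0.2317]
tool_rot: [2.62, 1.733, 0.004]
wrist_force: [0.2, -0.3, -0.4]
width: 0.0857
grip_force: 0.0
```

Emit:
arm_command --rows '[[[0,0,0,0],[0,0,0,0],[0,0,0,0],[0,0,0,0],[0,0,0,0],[0,0,0,0],[0,0,0,0],[0,0,0,0]]]' --fingers 1

```text
time_s: 3.73
position: [0.481, 0.1015, 0.2306]
tool_rot: [2.621, 1.732, 0.0]
wrist_force: [-1.4, -0.5, 3.4]
width: 0.0152
grip_force: 58.8
```

Emit:
arm_command --rows '[[[0,0,-0.03,0],[0,0,-0.05,0],[0,0,-0.06,0],[0,0,-0.06,0],[0,0,-0.06,-0.06],[0,0,-0.06,-0.07],[0,0,-0.06,-0.063],[0,0,-0.05,0]]]'

```text
time_s: 4.4
position: [0.4805, 0.1016, 0.4471]
tool_rot: [2.324, 2.114, 0.001]
wrist_force: [1.4, 0.3, -1.5]
width: 0.0153
grip_force: 58.8
```

Run:
```python
from h import *
plan([.429,-.239,.45],-.0925); st()
```

```text
pos [0.4805 0.1016 0.4471] yang -0.094 tilt [ 5.e-04  0.e+00 -1.e+00] shift units (tool axes now) [-0.6879 -0.0384 -0.0059] after-turn [-0.6878 -0.0397 -0.0059] turn units -0.0012 q7 -0.5
{'time_s': 4.4, 'qpos': [0.2638, 0.1814, -0.6431, 1.7283, 0.1138, 1.2688, -0.4997], 'position': [0.4805, 0.1016, 0.4471], 'tool_rot': [2.3235, 2.1139, 0.0007], 'wrist_force': [1.3845, 0.2873, -1.5355], 'width': 0.0153, 'grip_force': 58.8175}
```

Emit:
arm_command --rows '[[[-0.03,-0.005,0,0],[-0.05,-0.005,0,0],[-0.06,-0.005,0,0],[-0.06,-0.005,0,0],[-0.06,-0.005,0,0],[-0.06,-0.005,0,0],[-0.06,-0.005,0,0],[-0.06,-0.005,0,0]]]'

```text
time_s: 5.07
position: [0.4381, -0.1166, 0.445]
tool_rot: [-2.329, -2.108, 0.001]
wrist_force: [0.9, -0.6, -1.3]
width: 0.0155
grip_force: 58.8
```

Emit:
arm_command --rows '[[[-0.06,0,0,0],[-0.06,0,0,0],[-0.06,0,0,0],[-0.04,0,0,0],[-0.02,0,0.02,0],[0,0,0.05,0],[0,0,0.05,0],[0,0,0,0]]]'

```text
time_s: 5.73
position: [0.4246, -0.2329, 0.3801]
tool_rot: [-2.322, -2.103, 0.004]
wrist_force: [-0.8, 0.4, -2.3]
width: 0.0151
grip_force: 59.1
```

Run:
```python
from h import *
plan([.429,-.239,.325],-.0925); st()
snap('scene','s1.png'); snap('top')
W,p=cloud('top'); hsv=cv2.cvtColor(p,cv2.COLOR_RGB2HSV); m=cv2.inRange(hsv,*BLU)>0
P=W[m&np.isfinite(W[:,:,0])]; P=P[(P[:,0]>.3)&(P[:,0]<.5)&(P[:,1]<-.15)&(P[:,1]>-.33)]
print(len(P),P.min(0),P.max(0))
```

```text
pos [ 0.4246 -0.2329  0.3801] yang -0.099 tilt [-0.0081  0.0049 -1.    ] shift units (tool axes now) [-0.0117  0.0108  0.1101] after-turn [-0.0117  0.0108  0.1101] turn units -0.0041 q7 0.24
{'time_s': 5.7333, 'qpos': [0.7185, 0.195, -0.3532, 1.8509, 0.0728, 1.1178, 0.2401], 'position': [0.4246, -0.2329, 0.3801], 'tool_rot': [-2.3218, -2.1028, 0.0042], 'wrist_force': [-0.8407, 0.3858, -2.2667], 'width': 0.0151, 'grip_force': 59.1356}
308 [ 0.34163077 -0.24591093  0.14510372] [ 0.4418721  -0.19076605  0.30688155]
```

Emit:
arm_command --rows '[[[-0.012,0.01,0.03,-0.003],[0,0,0.05,0],[0,0,0.02,0],[0,0,0,0],[0,0,0,0]]]'

```text
time_s: 6.25
position: [0.4317, -0.2409, 0.3362]
tool_rot: [2.324, 2.114, 0.0]
wrist_force: [0.1, -0.0, -2.1]
width: 0.0153
grip_force: 59.1
```

Run:
```python
from h import *
st()
snap('wrist','w2.png'); 
W,p=cloud('wrist')
for uv in [(100,60),(200,60)]: pass
m=(W[:,:,2]>.172)&(W[:,:,2]<.192)&(W[:,:,0]>.44)
P=W[m]; print(len(P)); print(np.polyfit(P[:,1],P[:,0],1),P.min(0),P.max(0),np.median(P,0))
plan([.429,-.239,.32],-.0925)
```

```text
{'time_s': 6.25, 'qpos': [0.7134, 0.2546, -0.347, 1.89, 0.1009, 1.0136, 0.2288], 'position': [0.4317, -0.2409, 0.3362], 'tool_rot': [2.3236, 2.114, 0.0004], 'wrist_force': [0.0684, -0.0417, -2.1241], 'width': 0.0153, 'grip_force': 59.0927}
4424
[0.09007191 0.48776316] [ 0.44332716 -0.36166567  0.1721766 ] [ 0.48437524 -0.10921415  0.18765487] [ 0.4711935  -0.18058878  0.18490435]
pos [ 0.4321 -0.2411  0.3368] yang -0.095 tilt [ 1.6e-03 -7.0e-04 -1.0e+00] shift units (tool axes now) [ 0.0037 -0.0066  0.0336] after-turn [ 0.0037 -0.0066  0.0336] turn units -0.0014 q7 0.23
```

View pics/w2.png

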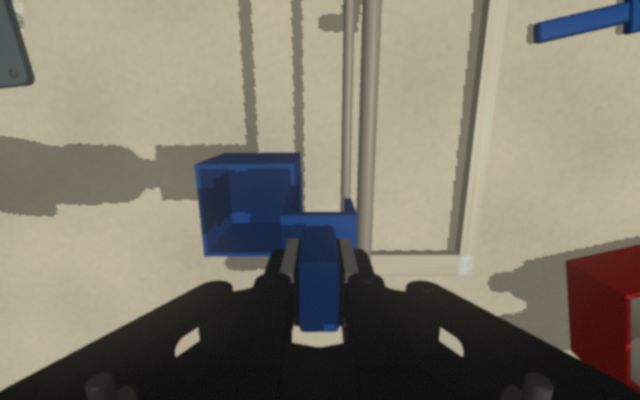

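Emit:
arm_command --rows '[[[0,0.03,0,0],[0,0.038,0.01,0],[0,0,0.02,0],[0,0,0.02,0],[0,0,0,0],[0,0,0,0]]]'

```text
time_s: 6.8
position: [0.4644, -0.2444, 0.3102]
tool_rot: [-2.324, -2.112, 0.001]
wrist_force: [0.1, 0.4, -1.6]
width: 0.0151
grip_force: 59.2
```

Run:
```python
from h import *
st()
snap('wrist','w3.png'); snap('scene','s2.png')
plan([.466,-.242,.276],-.0925)
p=cv2.imread('pics/s2.png')[140:340,130:380]; cv2.imwrite('pics/s2c.png',cv2.resize(p,None,fx=3,fy=3,interpolation=cv2.INTER_CUBIC))
```

```text
{'time_s': 6.8, 'qpos': [0.6763, 0.3392, -0.342, 1.8457, 0.135, 0.9807, 0.1814], 'position': [0.4644, -0.2444, 0.3102], 'tool_rot': [-2.3239, -2.1123, 0.0014], 'wrist_force': [0.1157, 0.4014, -1.616], 'width': 0.0151, 'grip_force': 59.2095}
pos [ 0.4649 -0.2446  0.3109] yang -0.096 tilt [ 2.e-04 -5.e-04 -1.e+00] shift units (tool axes now) [0.0055 0.0016 0.0699] after-turn [0.0055 0.0016 0.0699] turn units -0.0019 q7 0.18
```

View pics/s2c.png

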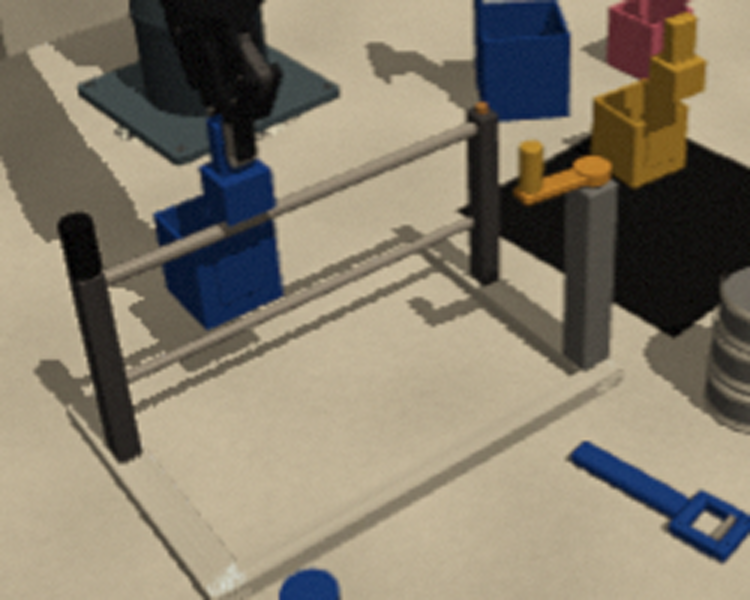

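Emit:
arm_command --rows '[[[0,0,0.015,0],[0,0,0.015,0],[0,0,0.015,0],[0,0,0.015,0],[0,0,0.006,0],[0,0,0,0],[0,0,0,0]]]'

```text
time_s: 7.48
position: [0.4652, -0.2443, 0.2771]
tool_rot: [-2.324, -2.113, 0.0]
wrist_force: [0.2, -0.4, -0.6]
width: 0.015
grip_force: 59.2
```

Emit:
arm_command --rows '[[[0,0,0.004,0],[0,0,0,0],[0,0,0,0]]]'

```text
time_s: 7.73
position: [0.4653, -0.2445, 0.2756]
tool_rot: [2.324, 2.113, 0.0]
wrist_force: [0.3, -0.0, -1.4]
width: 0.0154
grip_force: 59.2
```

Emit:
arm_command --rows '[[[0,0,0.004,0],[0,0,0,0],[0,0,0,0]]]'

```text
time_s: 7.98
position: [0.4655, -0.2445, 0.2736]
tool_rot: [2.324, 2.113, 0.0]
wrist_force: [0.3, 0.9, -0.7]
width: 0.0149
grip_force: 59.5
```

Emit:
arm_command --rows '[[[0,0,0.003,0],[0,0,0,0],[0,0,0,0]]]'

```text
time_s: 8.23
position: [0.4662, -0.2446, 0.2735]
tool_rot: [2.323, 2.112, 0.002]
wrist_force: [-1.9, 1.2, 9.9]
width: 0.0157
grip_force: 61.1
```

Emit:
arm_command --rows '[[[0,0,-0.003,0],[0,0,0,0]]]'

```text
time_s: 8.4
position: [0.4652, -0.2444, 0.2736]
tool_rot: [2.324, 2.113, 0.0]
wrist_force: [-0.1, 0.0, 0.8]
width: 0.0153
grip_force: 59.4
```

Emit:
arm_command --rows '[[[0,0,0,0],[0,0,0,0],[0,0,0,0],[0,0,0,0],[0,0,0,0],[0,0,0,0],[0,0,0,0],[0,0,0,0]]]' --fingers -0.2

```text
time_s: 9.07
position: [0.4652, -0.2444, 0.2734]
tool_rot: [-2.324, -2.113, 0.0]
wrist_force: [0.4, 0.1, 0.4]
width: 0.0512
grip_force: 0.0
```

Emit:
arm_command --rows '[[[0,0,-0.02,0],[0,0,-0.04,0],[0,0,-0.06,0],[0,0,-0.06,0],[0,0,-0.06,0],[0,0,-0.06,0],[0,0,0,0],[0,0,0,0]]]' --fingers -1

```text
time_s: 9.73
position: [0.4659, -0.2446, 0.4259]
tool_rot: [2.321, 2.11, 0.002]
wrist_force: [-0.5, 0.1, -0.6]
width: 0.0853
grip_force: 0.0
```

Run:
```python
from h import *
st()
snap('scene','s3.png'); snap('top','t3.png'); snap('wrist')
pot('top',(.38,.56,.15,.32),*YEL)
W,p=cloud('wrist'); hsv=cv2.cvtColor(p,cv2.COLOR_RGB2HSV); m=cv2.inRange(hsv,*BLU)>0
P=W[m&np.isfinite(W[:,:,0])]; P=P[(P[:,0]>.3)&(P[:,0]<.5)&(P[:,1]<-.15)&(P[:,1]>-.33)&(P[:,2]<.26)]
for a,b in((.1,.125),(.18,.2),(.215,.25)):
  q=P[(P[:,2]>a)&(P[:,2]<b)]; r=cv2.minAreaRect(q[:,:2].astype(np.float32)*1000); print(len(q),r,np.median(q[:,2]),q[:,2].max())
p=cv2.imread('pics/s3.png')[140:340,130:380]; cv2.imwrite('pics/s3c.png',cv2.resize(p,None,fx=3,fy=3,interpolation=cv2.INTER_CUBIC))
plan([.488,.236,.36],-.155)
```

```text
{'time_s': 9.7333, 'qpos': [0.6933, 0.2301, -0.3532, 1.6967, 0.0846, 1.2252, 0.2252], 'position': [0.4659, -0.2446, 0.4259], 'tool_rot': [2.3213, 2.1104, 0.0024], 'wrist_force': [-0.4619, 0.1166, -0.5699], 'width': 0.0853, 'grip_force': 0.0}
grip 54 c [487.8 235.7] sz [30.6 15.6] ang 78.5 z 0.192 0.1972
cup 78 c [436.5 243.7] sz [72.8 69.9] ang 81.7 z 0.0744 0.0811
407 ((419.0283508300781, -240.81451416015625), (67.86155700683594, 70.85447692871094), 84.82776641845703) 0.11389578005707206 0.11945731410233722
844 ((463.4410705566406, -245.0655975341797), (38.257476806640625, 36.62147903442383), 84.74681091308594) 0.1918041865474906 0.19886358364303738
690 ((462.2087097167969, -244.7767333984375), (28.10480308532715, 16.998851776123047), 84.85099792480469) 0.2353334328602732 0.23775400085260173
pos [ 0.4647 -0.2443  0.4225] yang -0.095 tilt [-1.6e-03  7.0e-04 -1.0e+00] shift units (tool axes now) [ 0.9605 -0.0445  0.1257] after-turn [ 0.9562 -0.102   0.1257] turn units 0.0381 q7 0.23
```

View pics/s3c.png

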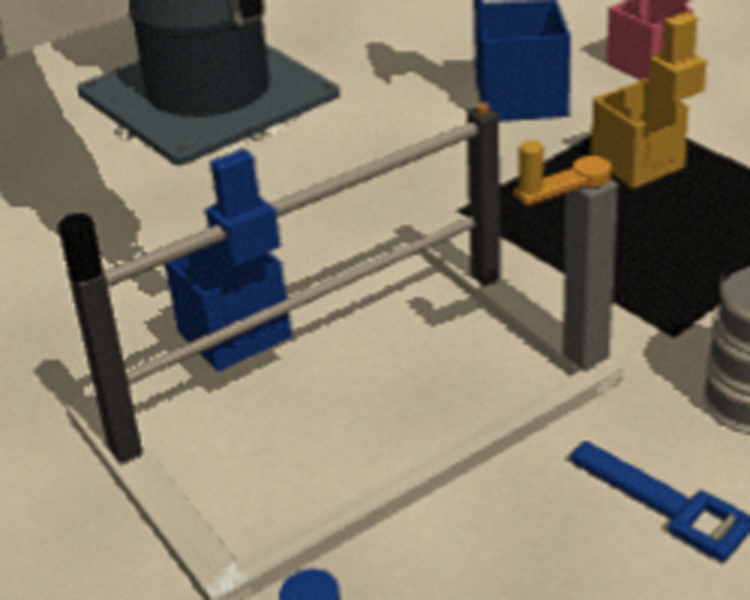

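```bash
cat >> h.py <<'E'
def hung(name,col,box):
    W,p=cloud(name); hsv=cv2.cvtColor(p,cv2.COLOR_RGB2HSV); m=cv2.inRange(hsv,*col)>0
    P=W[m&np.isfinite(W[:,:,0])]; P=P[(P[:,0]>box[0])&(P[:,0]<box[1])&(P[:,1]>box[2])&(P[:,1]<box[3])&(P[:,2]<.26)]
    for n,a,b in(('rim',.112,.125),('grip',.22,.25)):
        q=P[(P[:,2]>a)&(P[:,2]<b)]; r=cv2.minAreaRect(q[:,:2].astype(np.float32)*1000); print(name,n,len(q),np.round(r[0],1),np.round(r[1],1),round(r[2],1),np.median(q[:,2]).round(4),q[:,2].max().round(4))
    q=P[(P[:,2]>.108)&(P[:,2]<.125)&(P[:,0]<box[1]-.05)]
    A=np.c_[q[:,:2]-q[:,:2].mean(0),np.ones(len(q))]; print('rim spread z', np.percentile(q[:,2],[50,90,99]).round(4))
E
python3 - <<'E'
from h import *
for n in ('top','wrist'): hung(n,BLU,(.3,.55,-.33,-.15))
E
```

```text
top rim 31 [ 417.7 -239.3] [70.2 60.9] 86.0 0.1148 0.1207
top grip 47 [ 460.1 -241.8] [25.9 15.2] 88.2 0.2349 0.2412
rim spread z [0.1146 0.1181 0.1201]
wrist rim 268 [ 418.6 -240.7] [67.7 70. ] 84.8 0.1149 0.1195
wrist grip 662 [ 461.7 -244.7] [28.1 15.9] 84.4 0.2354 0.2378
rim spread z [0.1143 0.1176 0.119 ]
```

Emit:
arm_command --rows '[[[0,0,0.06,0],[0,0,0.06,0],[0,0,0.06,0],[0,0,0.06,0],[0,0,0.03,0],[0,0,0.02,0],[0,0,0.008,0],[0,0,0,0]]]'

```text
time_s: 10.55
position: [0.4649, -0.2442, 0.2736]
tool_rot: [-2.323, -2.112, 0.001]
wrist_force: [-0.0, -0.0, -0.5]
width: 0.0855
grip_force: 0.0
```

Emit:
arm_command --rows '[[[0,0,0,0],[0,0,0,0],[0,0,0,0],[0,0,0,0],[0,0,0,0],[0,0,0,0],[0,0,0,0],[0,0,0,0]]]' --fingers 1

```text
time_s: 11.22
position: [0.4654, -0.2446, 0.2749]
tool_rot: [2.324, 2.113, 0.0]
wrist_force: [-0.6, 0.7, 5.2]
width: 0.0152
grip_force: 59.6
```

Emit:
arm_command --rows '[[[0,0,-0.006,0],[0,0,-0.002,0],[0,0.005,0,0],[0,0.005,0,0],[0,0.002,0,0],[0,0,0,0],[0,0,0,0]]]'

```text
time_s: 11.8
position: [0.4704, -0.2449, 0.2778]
tool_rot: [-2.323, -2.112, 0.002]
wrist_force: [-3.3, 1.1, -1.7]
width: 0.0153
grip_force: 58.8
```

Emit:
arm_command --rows '[[[0,0,0.006,0],[0,0,0.003,0],[0,0,0,0],[0,0,0,0]]]'

```text
time_s: 12.13
position: [0.4722, -0.2451, 0.2749]
tool_rot: [2.323, 2.112, 0.002]
wrist_force: [-2.3, 0.3, 6.4]
width: 0.0152
grip_force: 59.8
```

Emit:
arm_command --rows '[[[0,0,0,0],[0,0,0,0],[0,0,0,0],[0,0,0,0],[0,0,0,0],[0,0,0,0],[0,0,0,0],[0,0,0,0]]]' --fingers -0.2

```text
time_s: 12.8
position: [0.4712, -0.245, 0.2739]
tool_rot: [2.325, 2.113, 0.0]
wrist_force: [0.3, -0.6, 0.9]
width: 0.0511
grip_force: 0.0
```

Emit:
arm_command --rows '[[[0,0,-0.02,0],[0,0,-0.04,0],[0,0,-0.06,0],[0,0,-0.06,0],[0,0,-0.06,0],[0,0,-0.06,0],[0,0,0,0],[0,0,0,0]]]' --fingers -1

```text
time_s: 13.47
position: [0.4719, -0.2452, 0.4264]
tool_rot: [2.321, 2.11, 0.002]
wrist_force: [-0.1, -0.2, -1.0]
width: 0.0853
grip_force: 0.0
```

Run:
```python
from h import *
st()
snap('top','t3.png'); snap('wrist')
for n in ('top','wrist'): hung(n,BLU,(.3,.55,-.33,-.15))
W,p=cloud('wrist')
m=(W[:,:,2]>.172)&(W[:,:,2]<.192)&(W[:,:,0]>.44)&(W[:,:,1]>-.2)&(W[:,:,1]<-.04)
P=W[m]; print(len(P)); print(np.polyfit(P[:,1],P[:,0],1),P.min(0),P.max(0))
pot('top',(.38,.56,.15,.32),*YEL)
plan([.488,.236,.37],-.155)
```

```text
{'time_s': 13.4667, 'qpos': [0.6882, 0.2405, -0.3543, 1.6827, 0.0885, 1.2294, 0.2189], 'position': [0.4719, -0.2452, 0.4264], 'tool_rot': [2.3213, 2.1104, 0.0025], 'wrist_force': [-0.0885, -0.2452, -1.034], 'width': 0.0853, 'grip_force': 0.0}
top rim 38 [ 422.  -239.4] [70.9 63.3] 86.0 0.1182 0.1242
top grip 39 [ 471.9 -242.3] [22.  15.1] 88.9 0.2353 0.241
rim spread z [0.1176 0.1229 0.1241]
wrist rim 398 [ 422.6 -241.1] [67.6 69.1] 84.5 0.1183 0.1216
wrist grip 629 [ 473.4 -245.8] [28.  15.9] 84.6 0.2357 0.2377
rim spread z [0.1182 0.1194 0.1206]
1757
[0.0925403  0.49258321] [ 0.46883506 -0.19991857  0.17988404] [ 0.49003362 -0.08422295  0.18786912]
grip 49 c [488.2 235. ] sz [30.4 15.4] ang 80.9 z 0.1926 0.2002
cup 83 c [437.  243.3] sz [72.  70.8] ang 81.8 z 0.0759 0.0818
pos [ 0.4708 -0.2449  0.4236] yang -0.095 tilt [-7.e-04  2.e-04 -1.e+00] shift units (tool axes now) [ 0.9606 -0.057   0.1073] after-turn [ 0.9555 -0.1144  0.1073] turn units 0.0382 q7 0.22
```

Emit:
arm_command --rows '[[[0.05,0,0,0],[0.08,0,0,0],[0.08,0,0,0],[0.08,0,0,0],[0.08,0,0,0],[0.08,0,0,0],[0.08,-0.01,0,0],[0.08,-0.01,0,0]]]'

```text
time_s: 14.23
position: [0.4893, 0.0613, 0.4227]
tool_rot: [-2.324, -2.112, 0.003]
wrist_force: [1.4, -0.9, -0.3]
width: 0.0855
grip_force: 0.0
```

Emit:
arm_command --rows '[[[0.08,-0.01,0,0],[0.08,-0.01,0,0],[0.08,-0.01,0,0],[0.06,-0.01,0,0],[0.04,0,0.02,0.038],[0,0,0.04,0],[0,0,0.04,0],[0,0,0,0]]]'

```text
time_s: 14.9
position: [0.4843, 0.2297, 0.3691]
tool_rot: [-2.383, -2.043, 0.013]
wrist_force: [-0.3, -0.6, -0.1]
width: 0.0856
grip_force: 0.0
```

Emit:
arm_command --rows '[[[0,0,0,0],[0,0,0,0]]]'

```text
time_s: 15.07
position: [0.4866, 0.2306, 0.3743]
tool_rot: [-2.387, -2.042, 0.0]
wrist_force: [-0.7, -0.3, 0.1]
width: 0.0856
grip_force: 0.0
```

Run:
```python
from h import *
snap('wrist'); pot('wrist',(.38,.56,.15,.32),*YEL)
plan([.489,.235,.231],-.152)
```

```text
grip 750 c [490.2 235.3] sz [29.9 15.5] ang 81.1 z 0.1926 0.1947
cup 675 c [438.9 242.5] sz [70.2 71.6] ang 81.2 z 0.0757 0.0785
pos [0.4868 0.2307 0.3748] yang -0.155 tilt [ 1.e-03  6.e-04 -1.e+00] shift units (tool axes now) [0.009  0.0027 0.2877] after-turn [0.0089 0.0027 0.2877] turn units -0.0021 q7 -0.87
```

Emit:
arm_command --rows '[[[0.009,0.005,0.03,0],[0,0,0.06,0],[0,0,0.06,0],[0,0,0.06,0],[0,0,0.05,0],[0,0,0.027,0],[0,0,0,0],[0,0,0,0]]]'

```text
time_s: 15.78
position: [0.4901, 0.2348, 0.2311]
tool_rot: [2.387, 2.042, 0.001]
wrist_force: [-0.3, -0.1, 0.3]
width: 0.0854
grip_force: 0.0
```

Emit:
arm_command --rows '[[[0,0,0,0],[0,0,0,0],[0,0,0,0],[0,0,0,0],[0,0,0,0],[0,0,0,0],[0,0,0,0],[0,0,0,0]]]' --fingers 1

```text
time_s: 16.45
position: [0.4899, 0.2349, 0.2309]
tool_rot: [2.386, 2.043, 0.001]
wrist_force: [-0.4, -0.4, 6.1]
width: 0.0149
grip_force: 59.1
```

Emit:
arm_command --rows '[[[0,0,-0.03,0],[0,0,-0.05,0],[0,0,-0.06,0],[0,0,-0.06,0],[0,0,-0.06,-0.038],[0,0,-0.06,0],[0,0,-0.06,0],[0,0,-0.05,0]]]'

```text
time_s: 17.12
position: [0.4894, 0.2347, 0.447]
tool_rot: [2.324, 2.113, 0.001]
wrist_force: [1.1, 1.6, -2.1]
width: 0.015
grip_force: 58.9
```

Run:
```python
from h import *
plan([.448,-.137,.44],-.0925); st()
```

```text
pos [0.4894 0.2347 0.447 ] yang -0.095 tilt [ 5.e-04  1.e-04 -1.e+00] shift units (tool axes now) [-0.7479 -0.0119  0.014 ] after-turn [-0.7479 -0.0138  0.014 ] turn units -0.0016 q7 -0.79
{'time_s': 17.1167, 'qpos': [-0.001, 0.2941, -0.6641, 1.6081, 0.1866, 1.3034, -0.7886], 'position': [0.4894, 0.2347, 0.447], 'tool_rot': [2.3242, 2.1134, 0.0006], 'wrist_force': [1.1, 1.5863, -2.084], 'width': 0.015, 'grip_force': 58.8563}
```

Emit:
arm_command --rows '[[[-0.03,-0.002,0,0],[-0.05,-0.005,0,0],[-0.06,-0.005,0,0],[-0.06,0,0,0],[-0.06,0,0,0],[-0.06,0,0,0],[-0.06,0,0,0],[-0.06,0,0,0]]]'

```text
time_s: 17.78
position: [0.4619, 0.0149, 0.4449]
tool_rot: [-2.324, -2.113, 0.001]
wrist_force: [1.1, -0.4, -2.0]
width: 0.0152
grip_force: 58.8
```

Emit:
arm_command --rows '[[[-0.06,0,0,0],[-0.06,0,0,0],[-0.06,0,0,0],[-0.06,0,0,0],[-0.05,0,0,0],[-0.018,0,0,0],[0,0,0,0],[0,0,0,0]]]'

```text
time_s: 18.45
position: [0.4481, -0.1361, 0.445]
tool_rot: [-2.324, -2.113, -0.0]
wrist_force: [-0.0, -0.1, -2.5]
width: 0.0152
grip_force: 58.9
```

Run:
```python
from h import *
plan([.448,-.137,.335],-.0925); st(); snap('wrist'); snap('top')
W,p=cloud('wrist')
m=(W[:,:,2]>.172)&(W[:,:,2]<.192)&(W[:,:,0]>.44)&(W[:,:,1]>-.12)&(W[:,:,1]<-.04)
P=W[m]; print(len(P)); print(np.polyfit(P[:,1],P[:,0],1),P.min(0),P.max(0))
hung('top',BLU,(.3,.55,-.33,-.15))
```

```text
pos [ 0.4481 -0.1361  0.445 ] yang -0.095 tilt [-7.0e-04  1.1e-03 -1.0e+00] shift units (tool axes now) [-1.900e-03  2.000e-04  2.199e-01] after-turn [-1.900e-03  2.000e-04  2.199e-01] turn units -0.0016 q7 0.06
{'time_s': 18.45, 'qpos': [0.5707, 0.1105, -0.4029, 1.7912, 0.0446, 1.2499, 0.0609], 'position': [0.4481, -0.1361, 0.445], 'tool_rot': [-2.3235, -2.1126, -0.0003], 'wrist_force': [-0.0014, -0.1332, -2.5371], 'width': 0.0152, 'grip_force': 58.8833}
1095
[0.6985487  0.54954246] [ 0.47608145 -0.11997046  0.17284878] [ 0.62509219 -0.04000069  0.19191033]
  return _methods._mean(a, axis=axis, dtype=dtype,
  ret = ret.dtype.type(ret / rcount)
Traceback (most recent call last):
  File "h.py", line 39, in hung
    q=P[(P[:,2]>a)&(P[:,2]<b)]; r=cv2.minAreaRect(q[:,:2].astype(np.float32)*1000); print(name,n,len(q),np.round(r[0],1),np.round(r[1],1),round(r[2],1),np.median(q[:,2]).round(4),q[:,2].max().round(4))
                                                                                                                                                                                   ~~~~~~~~~~^^
ValueError: zero-size array to reduction operation maximum which has no identity
```

Emit:
arm_command --rows '[[[0,0,0.04,0],[0,0,0.06,0],[0,0,0.06,0],[0,0,0.04,0],[0,0,0.02,0],[0,0,0,0],[0,0,0,0]]]'

```text
time_s: 19.13
position: [0.4486, -0.1362, 0.336]
tool_rot: [2.323, 2.115, 0.001]
wrist_force: [0.5, 0.4, -0.9]
width: 0.0152
grip_force: 58.8
```

Run:
```python
from h import *
snap('wrist','w4.png')
W,p=cloud('wrist')
m=(W[:,:,2]>.172)&(W[:,:,2]<.192)&(W[:,:,0]>.44)&(W[:,:,0]<.52)&(W[:,:,1]>-.2)&(W[:,:,1]<-.04)
P=W[m]; print(len(P)); f=np.polyfit(P[:,1],P[:,0],1); print(f,P.min(0),P.max(0))
y=-.14; plan([np.polyval(f,y)+.004,y,.28],-.0925)
snap('scene','s4.png'); p=cv2.imread('pics/s4.png')[120:300,130:380]; cv2.imwrite('pics/s4c.png',cv2.resize(p,None,fx=3,fy=3,interpolation=cv2.INTER_CUBIC))
```

```text
3015
[0.0780027  0.49120992] [ 0.47483023 -0.17229428  0.17891735] [ 0.49412132 -0.0400192   0.18776415]
pos [ 0.449  -0.1365  0.3366] yang -0.094 tilt [ 2.e-03 -3.e-04 -1.e+00] shift units (tool axes now) [-0.0003  0.0706  0.1134] after-turn [-0.0004  0.0706  0.1134] turn units -0.001 q7 0.01
```

View pics/s4c.png

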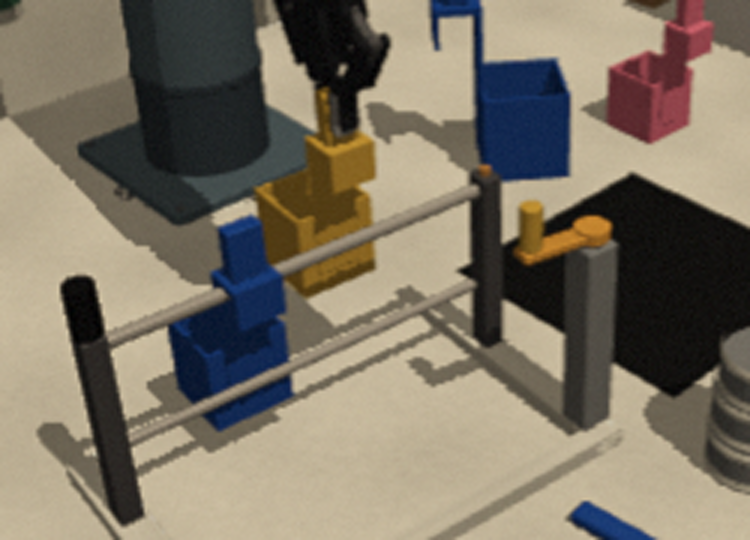

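Emit:
arm_command --rows '[[[0,0.03,0,0],[0,0.038,0,0],[0,0,0.02,0],[0,0,0.02,0],[0,0,0.02,0],[0,0,0.02,0],[0,0,0.02,0],[0,0,0,0]]]'

```text
time_s: 19.9
position: [0.4803, -0.14, 0.283]
tool_rot: [-2.322, -2.111, 0.004]
wrist_force: [-0.1, 0.0, -1.0]
width: 0.0151
grip_force: 59.2
```

Emit:
arm_command --rows '[[[0,0,0.013,0],[0,0,0.01,0],[0,0,0,0],[0,0,0,0]]]'

```text
time_s: 20.23
position: [0.4822, -0.1402, 0.274]
tool_rot: [2.324, 2.113, 0.001]
wrist_force: [-0.0, -0.3, -1.8]
width: 0.0148
grip_force: 59.3
```

Emit:
arm_command --rows '[[[0,0.003,0.003,0],[0,0,0,0],[0,0,0,0]]]'

```text
time_s: 20.48
position: [0.4846, -0.1404, 0.2738]
tool_rot: [2.323, 2.112, 0.002]
wrist_force: [-1.0, 0.9, 8.3]
width: 0.0155
grip_force: 60.6
```

Emit:
arm_command --rows '[[[0,0,-0.002,0],[0,0,0,0],[0,0,0,0]]]'

```text
time_s: 20.73
position: [0.4839, -0.1404, 0.2738]
tool_rot: [2.324, 2.113, 0.001]
wrist_force: [-0.4, -0.4, 4.2]
width: 0.0153
grip_force: 60.1
```

Emit:
arm_command --rows '[[[0,0,0,0],[0,0,0,0],[0,0,0,0],[0,0,0,0],[0,0,0,0],[0,0,0,0],[0,0,0,0],[0,0,0,0]]]' --fingers -0.2

```text
time_s: 21.4
position: [0.4834, -0.1404, 0.2733]
tool_rot: [-2.324, -2.113, 0.0]
wrist_force: [-0.2, -0.4, -0.3]
width: 0.0512
grip_force: 0.0
```

Emit:
arm_command --rows '[[[0,0,-0.02,0],[0,0,-0.04,0],[0,0,-0.06,0],[0,0,-0.06,0],[0,0,-0.06,0],[0,0,-0.06,0],[0,0,0,0],[0,0,0,0]]]' --fingers -1

```text
time_s: 22.07
position: [0.4841, -0.1403, 0.4257]
tool_rot: [2.322, 2.111, 0.003]
wrist_force: [0.5, -0.0, -0.9]
width: 0.0855
grip_force: 0.0
```

Run:
```python
from h import *
st(); snap('wrist','w5.png'); snap('top','t5.png')
for n in ('top','wrist'): hung(n,YEL,(.3,.55,-.2,-.05))
try: hung('wrist',BLU,(.3,.55,-.33,-.15))
except Exception as e: print('x')
for n in ('top','wrist'):
    W,p=cloud(n)
    m=(W[:,:,2]>.172)&(W[:,:,2]<.192)&(W[:,:,0]>.44)&(W[:,:,0]<.52)&(W[:,:,1]>-.11)&(W[:,:,1]<-.04)
    P=W[m]; print(len(P),len(P) and np.polyfit(P[:,1],P[:,0],1))
    hsv=cv2.cvtColor(p,cv2.COLOR_RGB2HSV)
    m=(W[:,:,2]>.205)&(W[:,:,2]<.27)&(W[:,:,0]>.55)&(W[:,:,0]<.68)&(W[:,:,1]>-.13)&(W[:,:,1]<.04); P=W[m]
    for a,b in((.205,.222),(.235,.26)):
        q=P[(P[:,2]>a)&(P[:,2]<b)]; print(n,'latch',len(q), len(q) and (cv2.minAreaRect(q[:,:2].astype(np.float32)*1000),q.min(0).round(3),q.max(0).round(3),np.median(q,0).round(4)))
    m=(W[:,:,2]>.222)&(W[:,:,2]<.25)&(W[:,:,0]>.4)&(W[:,:,0]<.52)&(W[:,:,1]>-.4)&(W[:,:,1]<-.33); P=W[m]; print('knob',len(P),len(P) and cv2.minAreaRect(P[:,:2].astype(np.float32)*1000),len(P) and P[:,2].max())
```

```text
{'time_s': 22.0667, 'qpos': [0.5432, 0.1925, -0.4051, 1.7458, 0.0813, 1.2153, 0.0217], 'position': [0.4841, -0.1403, 0.4257], 'tool_rot': [2.3217, 2.1109, 0.0033], 'wrist_force': [0.518, -0.0348, -0.9257], 'width': 0.0855, 'grip_force': 0.0}
top rim 37 [ 435.6 -112.1] [69.8 31. ] 0.0 0.1167 0.1236
top grip 6 [ 480.1 -124.3] [9.  3.2] 2.6 0.2342 0.2378
rim spread z [0.1161 0.1209 0.1236]
wrist rim 508 [ 435.3 -135. ] [68.6 71.9] 84.7 0.1171 0.1247
wrist grip 689 [ 483.4 -139.5] [29.6 15.2] 84.3 0.2357 0.238
rim spread z [0.1168 0.1187 0.1223]
wrist rim 471 [ 426.6 -241.3] [68.5 69.3] 84.8 0.1178 0.1237
wrist grip 469 [ 476.8 -245.7] [28.2 15.1] 84.9 0.2356 0.2375
rim spread z [0.1167 0.1193 0.1204]
93 [0.10017274 0.49436097]
top latch 107 (((614.70263671875, -53.182090759277344), (77.94795989990234, 26.969972610473633), 67.1694107055664), array([ 0.6  , -0.09 ,  0.205]), array([ 0.639, -0.018,  0.22 ]), array([ 0.6197, -0.0422,  0.2086]))
top latch 29 (((610.668212890625, -83.01292419433594), (14.614422798156738, 15.857406616210938), 37.588218688964844), array([ 0.604, -0.091,  0.236]), array([ 0.62 , -0.076,  0.252]), array([ 0.6112, -0.0823,  0.2442]))
knob 55 ((460.2991638183594, -365.85760498046875), (21.892786026000977, 22.59234046936035), 62.413429260253906) 0.24273391280571216
1009 [0.09755698 0.49658979]
wrist latch 2133 (((621.8778076171875, -58.21238327026367), (78.397216796875, 28.466768264770508), 80.68907165527344), array([ 0.603, -0.097,  0.205]), array([ 0.64 , -0.019,  0.222]), array([ 0.6205, -0.0462,  0.208 ]))
wrist latch 539 (((612.5411987304688, -86.36295318603516), (17.24346160888672, 17.37522315979004), 5.697339057922363), array([ 0.604, -0.095,  0.235]), array([ 0.621, -0.078,  0.247]), array([ 0.6111, -0.0862,  0.2444]))
knob 0 0 0
```

Run:
```python
from h import *
plan([.462,-.368,.40],-.0965)
```

```text
pos [ 0.483  -0.1403  0.423 ] yang -0.095 tilt [-9.e-04  1.e-04 -1.e+00] shift units (tool axes now) [-0.4573  0.0015  0.046 ] after-turn [-0.4573  0.0021  0.046 ] turn units 0.0009 q7 0.02
```

Emit:
arm_command --rows '[[[-0.05,0,0,0],[-0.08,0,0,0],[-0.08,0,0,0],[-0.08,0,0,0],[-0.08,0,0,0],[-0.06,0,0.02,0],[-0.027,0.002,0.026,0],[0,0,0,0]]]'

```text
time_s: 22.83
position: [0.46, -0.3708, 0.3957]
tool_rot: [-2.325, -2.103, 0.004]
wrist_force: [-0.6, -0.2, -1.7]
width: 0.0857
grip_force: 0.0
```

Emit:
arm_command --rows '[[[0,0,0,0],[0,0,0,0],[0,0,0,0]]]'

```text
time_s: 23.08
position: [0.4637, -0.3659, 0.4007]
tool_rot: [-2.321, -2.117, -0.001]
wrist_force: [0.0, 0.3, -1.0]
width: 0.0857
grip_force: 0.0
```

Run:
```python
from h import *
snap('wrist','w6.png'); W,p=cloud('wrist')
m=(W[:,:,2]>.222)&(W[:,:,2]<.25)&(W[:,:,0]>.4)&(W[:,:,0]<.52)&(W[:,:,1]>-.41)&(W[:,:,1]<-.33); P=W[m]; print('knob',len(P),len(P) and cv2.minAreaRect(P[:,:2].astype(np.float32)*1000),len(P) and np.median(P,0))
hung('wrist',BLU,(.3,.55,-.33,-.15)); hung('wrist',YEL,(.3,.55,-.2,-.05))
plan([.462,-.368,.275],-.0965)
```

```text
knob 790 ((461.96685791015625, -368.6919860839844), (22.986488342285156, 22.604829788208008), 41.14936447143555) [ 0.46232875 -0.36724951  0.2355114 ]
wrist rim 199 [ 439.8 -236.8] [69.2 38. ] 84.1 0.1145 0.1199
wrist grip 1236 [ 458.7 -238.5] [27.2 17.9] 85.6 0.234 0.2369
rim spread z [0.1119 0.1161 0.1187]
  return _methods._mean(a, axis=axis, dtype=dtype,
  ret = ret.dtype.type(ret / rcount)
Traceback (most recent call last):
  File "h.py", line 39, in hung
    q=P[(P[:,2]>a)&(P[:,2]<b)]; r=cv2.minAreaRect(q[:,:2].astype(np.float32)*1000); print(name,n,len(q),np.round(r[0],1),np.round(r[1],1),round(r[2],1),np.median(q[:,2]).round(4),q[:,2].max().round(4))
                                                                                                                                                                                   ~~~~~~~~~~^^
ValueError: zero-size array to reduction operation maximum which has no identity
```

View pics/w6.png

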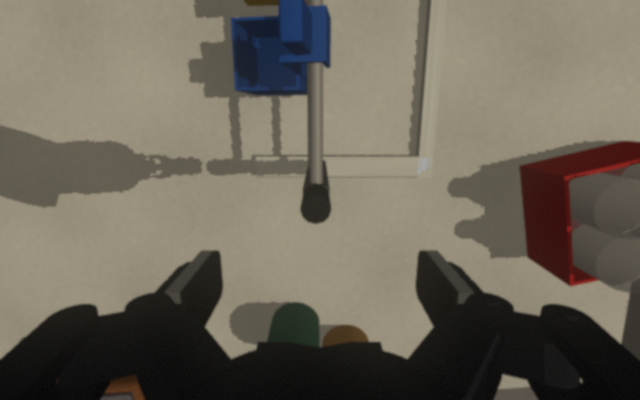

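Run:
```python
from h import *
plan([.468,-.2385,.42],-.0965)
W,p=cloud('wrist'); hsv=cv2.cvtColor(p,cv2.COLOR_RGB2HSV)
m=(W[:,:,2]>.172)&(W[:,:,2]<.19)&(W[:,:,0]>.44)&(W[:,:,0]<.52)&(W[:,:,1]>-.345)&(W[:,:,1]<-.26)
P=W[m]; print(len(P),np.polyfit(P[:,1],P[:,0],1),np.polyval(np.polyfit(P[:,1],P[:,0],1),[-.2385,-.366]))
```

```text
pos [ 0.4636 -0.3662  0.401 ] yang -0.092 tilt [ 8.e-04  1.e-04 -1.e+00] shift units (tool axes now) [ 0.255  -0.0148 -0.0381] after-turn [ 0.255  -0.0159 -0.0381] turn units 0.0027 q7 0.42
1434 [0.09491447 0.49697773] [0.47434063 0.46223903]
```

Emit:
arm_command --rows '[[[0.03,0,-0.02,0],[0.07,-0.005,-0.018,0],[0.07,-0.005,0,0],[0.06,-0.005,0,0.003],[0.025,0,0,0],[0,0,0,0],[0,0,0,0],[0,0,0,0]]]'

```text
time_s: 23.8
position: [0.4673, -0.2411, 0.4199]
tool_rot: [2.33, 2.106, -0.001]
wrist_force: [-0.5, -0.7, -0.6]
width: 0.0855
grip_force: 0.0
```

Run:
```python
from h import *
snap('wrist','w7.png'); snap('scene','s7.png')
hung('wrist',BLU,(.3,.55,-.33,-.15)); 
plan([.468,-.2385,.2735],-.0965)
p=cv2.imread('pics/s7.png')[130:310,130:380]; cv2.imwrite('pics/s7c.png',cv2.resize(p,None,fx=3,fy=3,interpolation=cv2.INTER_CUBIC))
hung('wrist',YEL,(.3,.55,-.2,-.05))
```

```text
wrist rim 88 [ 440.  -235.4] [69.9 34. ] 79.4 0.115 0.1237
wrist grip 731 [ 459.2 -235.6] [27.9 17.3] 84.2 0.234 0.2367
rim spread z [0.1113 0.1156 0.1221]
pos [ 0.4672 -0.2416  0.4195] yang -0.102 tilt [-1.e-04 -5.e-04 -1.e+00] shift units (tool axes now) [0.0064 0.001  0.2919] after-turn [0.0064 0.001  0.2919] turn units -0.0034 q7 0.22
wrist rim 617 [ 434.9 -135.4] [69.8 71.1] 85.0 0.1171 0.1215
wrist grip 962 [ 483.3 -140.1] [30.  15.4] 84.0 0.2357 0.2379
rim spread z [0.1168 0.1185 0.1196]
```

View pics/s7c.png

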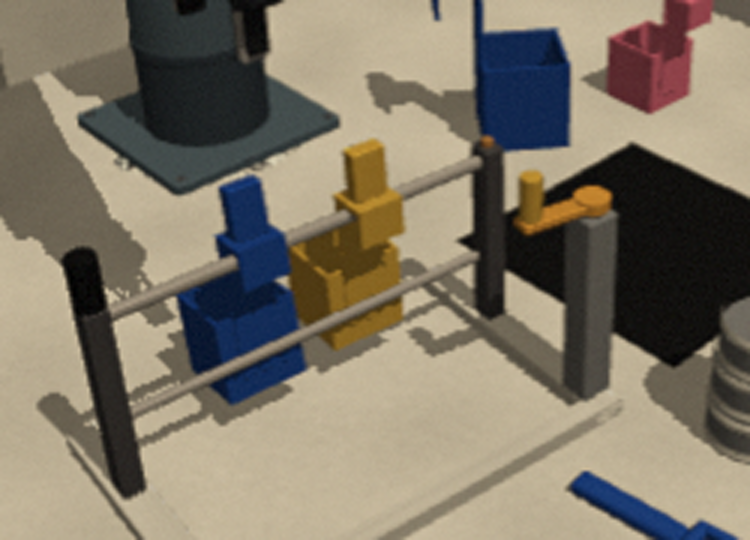

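Emit:
arm_command --rows '[[[0.008,0.001,0.04,-0.003],[0,0,0.06,0],[0,0,0.06,0],[0,0,0.06,0],[0,0,0.04,0],[0,0,0.02,0],[0,0,0.01,0],[0,0,0,0]]]'

```text
time_s: 24.57
position: [0.4682, -0.2369, 0.274]
tool_rot: [-2.325, -2.112, 0.001]
wrist_force: [0.6, 0.3, 0.7]
width: 0.0851
grip_force: 0.0
```

Emit:
arm_command --rows '[[[0,0,0,0],[0,0,0,0],[0,0,0,0],[0,0,0,0],[0,0,0,0],[0,0,0,0],[0,0,0,0],[0,0,0,0]]]' --fingers 1

```text
time_s: 25.23
position: [0.4688, -0.2365, 0.275]
tool_rot: [2.324, 2.113, 0.001]
wrist_force: [-1.1, -0.3, 4.5]
width: 0.0152
grip_force: 59.8
```

Emit:
arm_command --rows '[[[0,0,-0.006,0],[0,0,-0.004,0],[-0.008,0,0,0],[0,0.006,0,0],[0,0.006,0,0],[0,0.004,0,0],[0,0,0,0],[0,0,0,0]]]'

```text
time_s: 25.9
position: [0.4757, -0.241, 0.279]
tool_rot: [-2.324, -2.113, 0.001]
wrist_force: [-1.4, 0.3, -1.8]
width: 0.0153
grip_force: 59.1
```

Run:
```python
from h import *
st();plan([.477,-.2425,.2735],-.0965); snap('wrist'); W,p=cloud('wrist')
m=(W[:,:,2]>.172)&(W[:,:,2]<.19)&(W[:,:,0]>.44)&(W[:,:,0]<.52)&(W[:,:,1]>-.11)&(W[:,:,1]<-.04)
P=W[m]; print(len(P),len(P) and np.polyfit(P[:,1],P[:,0],1))
```

```text
{'time_s': 25.9, 'qpos': [0.6384, 0.3898, -0.3183, 1.8564, 0.1501, 0.9196, 0.1561], 'position': [0.4757, -0.241, 0.279], 'tool_rot': [-2.3238, -2.1129, 0.0007], 'wrist_force': [-1.4249, 0.3446, -1.8114], 'width': 0.0153, 'grip_force': 59.0826}
pos [ 0.4757 -0.241   0.279 ] yang -0.095 tilt [-9.e-04  3.e-04 -1.e+00] shift units (tool axes now) [-0.0027  0.0028  0.0111] after-turn [-0.0027  0.0028  0.0111] turn units 0.001 q7 0.16
0 0
```

Width 15 mm says it is straight in the pads. Lower and release.

Emit:
arm_command --rows '[[[0,0.003,0.005,0],[0,0,0.006,0],[0,0,0,0],[0,0,0,0]]]'

```text
time_s: 26.28
position: [0.4784, -0.2413, 0.275]
tool_rot: [2.323, 2.112, 0.002]
wrist_force: [-1.4, 0.1, 7.5]
width: 0.0153
grip_force: 60.3
```

Emit:
arm_command --rows '[[[0,0,0,0],[0,0,0,0],[0,0,0,0],[0,0,0,0],[0,0,0,0],[0,0,0,0],[0,0,0,0],[0,0,0,0]]]' --fingers -0.2

```text
time_s: 26.95
position: [0.4774, -0.2412, 0.2738]
tool_rot: [2.324, 2.113, 0.0]
wrist_force: [0.6, 0.7, 0.2]
width: 0.0514
grip_force: 0.0
```

Emit:
arm_command --rows '[[[0,0,-0.02,0],[0,0,-0.04,0],[0,0,-0.06,0],[0,0,-0.06,0],[0,0,-0.06,0],[0,0,-0.06,0],[0,0,0,0],[0,0,0,0]]]' --fingers -1

```text
time_s: 27.62
position: [0.4781, -0.2414, 0.4264]
tool_rot: [2.321, 2.11, 0.003]
wrist_force: [-0.5, 0.4, -0.4]
width: 0.0855
grip_force: 0.0
```

Run:
```python
from h import *
snap('wrist','w8.png'); 
hung('wrist',BLU,(.3,.55,-.33,-.15)); hung('wrist',YEL,(.3,.55,-.2,-.05))
W,p=cloud('wrist')
m=(W[:,:,2]>.172)&(W[:,:,2]<.19)&(W[:,:,0]>.44)&(W[:,:,0]<.52)&(W[:,:,1]>-.11)&(W[:,:,1]<-.04)
P=W[m]; print(len(P),len(P) and np.polyfit(P[:,1],P[:,0],1))
plan([.465,-.367,.38],-.0965)
```

```text
wrist rim 402 [ 429.7 -236.8] [67.5 70.5] 84.7 0.1182 0.121
wrist grip 631 [ 479.4 -241.7] [27.9 16. ] 84.3 0.2357 0.2378
rim spread z [0.118  0.1194 0.1205]
wrist rim 613 [ 437.4 -135.5] [69.  71.9] 84.6 0.1171 0.1247
wrist grip 937 [ 485.2 -140.3] [29.9 16.2] 85.1 0.2357 0.2381
rim spread z [0.1168 0.1185 0.1196]
492 [0.08864823 0.49784525]
pos [ 0.4774 -0.2412  0.4247] yang -0.095 tilt [ 1.1e-03 -7.0e-04 -1.0e+00] shift units (tool axes now) [-0.2527 -0.0009  0.0895] after-turn [-0.2527 -0.0006  0.0895] turn units 0.0009 q7 0.21
```

Emit:
arm_command --rows '[[[-0.04,0,0,0],[-0.07,0,0,0],[-0.07,0,0,0],[-0.05,0,0.03,0],[-0.023,0,0.04,0],[0,0,0,0],[0,0,0,0],[0,0,0,0]]]'

```text
time_s: 28.33
position: [0.466, -0.3657, 0.3891]
tool_rot: [-2.322, -2.115, -0.001]
wrist_force: [0.0, 0.3, -0.4]
width: 0.0856
grip_force: 0.0
```

Run:
```python
from h import *
snap('wrist'); W,p=cloud('wrist')
m=(W[:,:,2]>.222)&(W[:,:,2]<.25)&(W[:,:,0]>.4)&(W[:,:,0]<.52)&(W[:,:,1]>-.41)&(W[:,:,1]<-.33); P=W[m]; print('knob',len(P),len(P) and cv2.minAreaRect(P[:,:2].astype(np.float32)*1000),len(P) and np.median(P,0))
plan([.4645,-.368,.275],-.0965)
hung('wrist',BLU,(.3,.55,-.33,-.15))
```

```text
knob 871 ((464.0364685058594, -368.9443359375), (23.111528396606445, 22.596115112304688), 37.70582962036133) [ 0.46454988 -0.36737076  0.2355448 ]
pos [ 0.4663 -0.3656  0.3897] yang -0.093 tilt [ 9.e-04  4.e-04 -1.e+00] shift units (tool axes now) [-0.0052 -0.0033  0.2294] after-turn [-0.0052 -0.0033  0.2294] turn units 0.0024 q7 0.41
wrist rim 799 [ 429.1 -238.3] [70.  70.7] 84.9 0.1185 0.1229
wrist grip 1231 [ 479.2 -244.9] [26.6 16. ] 84.8 0.2358 0.2381
rim spread z [0.1182 0.1196 0.1206]
```

Emit:
arm_command --rows '[[[-0.006,-0.004,0.04,0.002],[0,0,0.06,0],[0,0,0.06,0],[0,0,0.04,0],[0,0,0.027,0],[0,0,0,0],[0,0,0,0],[0,0,0,0]]]'

```text
time_s: 29.05
position: [0.4643, -0.3698, 0.2773]
tool_rot: [2.325, 2.109, 0.001]
wrist_force: [0.3, -0.8, -0.1]
width: 0.0853
grip_force: 0.0
```

Emit:
arm_command --rows '[[[0,0,0,0],[0,0,0,0],[0,0,0,0],[0,0,0,0],[0,0,0,0],[0,0,0,0],[0,0,0,0],[0,0,0,0]]]' --fingers 1

```text
time_s: 29.72
position: [0.4631, -0.37, 0.2759]
tool_rot: [2.328, 2.109, -0.0]
wrist_force: [-1.3, 0.7, 5.9]
width: 0.0227
grip_force: 58.6
```

Emit:
arm_command --rows '[[[0,0.004,0,0],[0,0.006,0,0],[0,0.01,0,0],[0,0.01,0,0],[0,0.01,0,0],[0,0.01,0,0],[0,0.01,0,0],[0,0.01,0,0]]]'

```text
time_s: 30.38
position: [0.4976, -0.3732, 0.2758]
tool_rot: [-2.327, -2.108, 0.001]
wrist_force: [-3.7, 2.0, 7.9]
width: 0.0225
grip_force: 59.2
```

Emit:
arm_command --rows '[[[0,0.01,0,0],[0,0.01,0,0],[0,0.01,0,0],[0,0.01,0,0],[0,0.008,0,0],[0,0.006,0,0]]]'

```text
time_s: 30.88
position: [0.5248, -0.3758, 0.2759]
tool_rot: [-2.327, -2.109, 0.001]
wrist_force: [-4.0, 2.7, 6.7]
width: 0.0224
grip_force: 59.1
```

Emit:
arm_command --rows '[[[0,0.006,0,0],[0,0.006,0,0],[0,0.006,0,0],[0,0.004,0,0]]]'

```text
time_s: 31.22
position: [0.5358, -0.3768, 0.2758]
tool_rot: [-2.327, -2.109, 0.0]
wrist_force: [-3.9, 2.0, 7.3]
width: 0.0225
grip_force: 59.1
```

Emit:
arm_command --rows '[[[0,0.004,0,0],[0,0.004,0,0],[0,0.002,0,0],[0,0,0,0]]]'

```text
time_s: 31.55
position: [0.5383, -0.3771, 0.2758]
tool_rot: [-2.324, -2.105, 0.005]
wrist_force: [-11.6, 5.7, 13.5]
width: 0.0225
grip_force: 60.1
```

Emit:
arm_command --rows '[[[0,0.004,0,0],[0,0.004,0,0],[0,0.002,0,0],[0,0,0,0]]]'

```text
time_s: 31.88
position: [0.539, -0.3773, 0.2757]
tool_rot: [-2.32, -2.097, 0.014]
wrist_force: [-28.5, 10.9, 24.2]
width: 0.0226
grip_force: 63.0
```

Emit:
arm_command --rows '[[[0,-0.006,0,0],[0,-0.006,0,0],[0,0,0,0],[0,0,0,0]]]'

```text
time_s: 32.22
position: [0.5381, -0.3771, 0.2759]
tool_rot: [-2.326, -2.107, 0.003]
wrist_force: [-7.6, 5.4, 10.4]
width: 0.0226
grip_force: 60.0
```

Emit:
arm_command --rows '[[[0,0,0,0],[0,0,0,0],[0,0,0,0],[0,0,0,0],[0,0,0,0],[0,0,0,0],[0,0,0,0],[0,0,0,0]]]' --fingers -1

```text
time_s: 32.88
position: [0.5398, -0.3775, 0.2753]
tool_rot: [2.328, 2.11, -0.0]
wrist_force: [-0.0, 0.0, -0.5]
width: 0.0856
grip_force: 0.0
```

Emit:
arm_command --rows '[[[0,0,-0.03,0],[0,0,-0.06,0],[0,0,-0.06,0],[0,0,-0.06,0],[0,0,-0.06,0],[0.05,0,-0.03,0],[0.05,0,0,0],[0,0,0,0]]]'

```text
time_s: 33.55
position: [0.5469, -0.322, 0.4274]
tool_rot: [2.32, 2.117, 0.007]
wrist_force: [0.2, 1.4, 0.4]
width: 0.0852
grip_force: 0.0
```

Run:
```python
from h import *
st(); snap('wrist'); snap('top','t9.png'); snap('scene','s9.png')
p=cv2.imread('pics/s9.png')[130:310,130:380]; cv2.imwrite('pics/s9c.png',cv2.resize(p,None,fx=3,fy=3,interpolation=cv2.INTER_CUBIC))
for n in ('wrist','top'):
    W,p=cloud(n)
    m=(W[:,:,2]>.222)&(W[:,:,2]<.25)&(W[:,:,0]>.5)&(W[:,:,0]<.6)&(W[:,:,1]>-.41)&(W[:,:,1]<-.33); P=W[m]; print('knob',len(P),len(P) and cv2.minAreaRect(P[:,:2].astype(np.float32)*1000))
    m=(W[:,:,2]>.205)&(W[:,:,2]<.27)&(W[:,:,0]>.55)&(W[:,:,0]<.68)&(W[:,:,1]>-.11)&(W[:,:,1]<.04); P=W[m]
    q=P[P[:,2]>.236]; print('peg',len(q),len(q) and cv2.minAreaRect(q[:,:2].astype(np.float32)*1000),len(q) and q[:,2].max())
    m=(W[:,:,2]>.172)&(W[:,:,2]<.19)&(W[:,:,0]>.52)&(W[:,:,0]<.6)&(W[:,:,1]>-.32)&(W[:,:,1]<-.04)
    P=W[m]; print(len(P),len(P) and np.polyfit(P[:,1],P[:,0],1))
    for c,b in ((BLU,(.4,.65,-.33,-.19)),(YEL,(.4,.65,-.22,-.1))):
        try: hung(n,c,b)
        except Exception: print('-')
plan([.60,-.10,.40],-.0965)
```

```text
{'time_s': 33.55, 'qpos': [0.6543, 0.4301, -0.2767, 1.4162, 0.1145, 1.3086, 0.2806], 'position': [0.5469, -0.322, 0.4274], 'tool_rot': [2.32, 2.1167, 0.0069], 'wrist_force': [0.2352, 1.4279, 0.4426], 'width': 0.0852, 'grip_force': 0.0}
knob 629 ((539.12841796875, -375.691162109375), (22.574533462524414, 23.058916091918945), 37.866275787353516)
peg 0 0 0
1737 [0.09214116 0.5737347 ]
wrist rim 340 [ 503.4 -244.3] [66.3 68.9] 84.8 0.1182 0.1211
wrist grip 815 [ 554.4 -249.5] [29.4 15.8] 84.4 0.2357 0.2381
rim spread z [0.118  0.1196 0.1204]
wrist rim 494 [ 511.2 -156.2] [44.5 71.6] 83.8 0.1171 0.1249
-
knob 1 ((539.75341796875, -361.2882080078125), (0.0, 0.0), 0.0)
peg 31 ((610.74609375, -83.00560760498047), (14.635119438171387, 16.52047348022461), 44.37688064575195) 0.2525702607260227
338 [0.09069268 0.57064657]
top rim 53 [ 500.4 -242.3] [70.2 69.4] 83.2 0.118 0.125
top grip 51 [ 551.5 -247.4] [29.1 15.9] 87.2 0.2352 0.2429
rim spread z [0.1177 0.1225 0.1249]
top rim 78 [ 509.7 -139.3] [70.9 70.1] 84.8 0.1166 0.1245
top grip 58 [ 558.5 -143.7] [29.4 15.4] 83.9 0.2352 0.2407
rim spread z [0.1161 0.1207 0.123 ]
pos [ 0.5445 -0.3279  0.4252] yang -0.098 tilt [-5.e-04 -5.e-04 -1.e+00] shift units (tool axes now) [0.4646 0.066  0.0502] after-turn [0.4645 0.0667 0.0502] turn units -0.001 q7 0.28
  return _methods._mean(a, axis=axis, dtype=dtype,
  ret = ret.dtype.type(ret / rcount)
```

View pics/s9c.png

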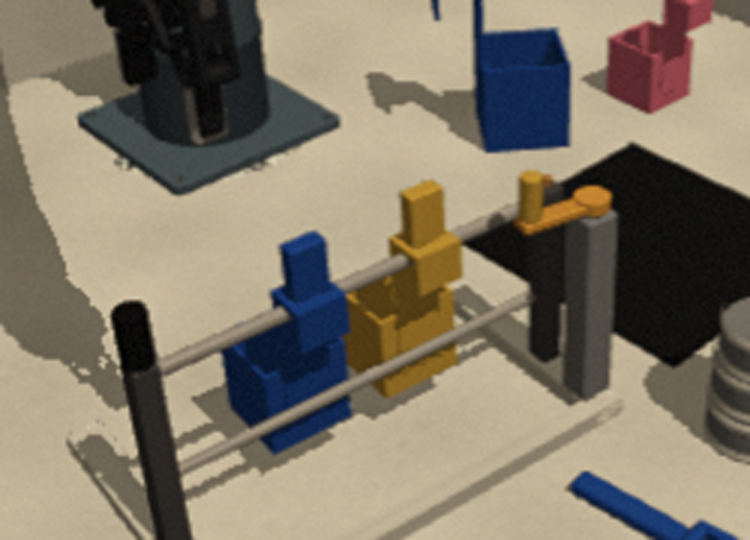

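Emit:
arm_command --rows '[[[0.05,0,0,0],[0.08,0.01,0,0],[0.08,0.02,0,0],[0.08,0.02,0,0],[0.08,0.02,0,0],[0.08,0.02,0,0.06],[0.04,0,0.04,0.06],[0,0,0,0]]]'

```text
time_s: 34.37
position: [0.6153, -0.0825, 0.4019]
tool_rot: [-2.508, -1.882, 0.002]
wrist_force: [-1.3, 0.6, -0.9]
width: 0.0856
grip_force: 0.0
```

Emit:
arm_command --rows '[[[0,0,0,0],[0,0,0,0]]]'

```text
time_s: 34.53
position: [0.6152, -0.0909, 0.405]
tool_rot: [2.517, 1.879, -0.003]
wrist_force: [-0.2, -0.8, -0.4]
width: 0.0856
grip_force: 0.0
```

```bash
cat > lat.py <<'E'
from h import *
def lat():
    snap('wrist','w10.png'); W,p=cloud('wrist'); hsv=cv2.cvtColor(p,cv2.COLOR_RGB2HSV); c=cv2.inRange(hsv,(8,120,60),(35,255,255))>0
    m=c&(W[:,:,2]>.2)&(W[:,:,2]<.27)&(W[:,:,0]>.54)&(W[:,:,0]<.68)&(W[:,:,1]>-.115)&(W[:,:,1]<.04); P=W[m]
    q=P[P[:,2]>.245]; r=cv2.minEnclosingCircle(q[:,:2].astype(np.float32)*1000); print('peg',len(q),r,q[:,2].max())
    q=P[(P[:,2]>.205)&(P[:,2]<.218)]; print('lever',len(q),cv2.minAreaRect(q[:,:2].astype(np.float32)*1000),np.median(q[:,2]),q.min(0),q.max(0))
E
python3 - <<'E'
from lat import *
lat(); plan([.612,-.0855,.29],np.radians(-16.4)); hung('wrist',YEL,(.4,.59,-.22,-.1))
E
```

```text
peg 150 ((613.86083984375, -85.96180725097656), 7.951847076416016) 0.24689429334482924
lever 1864 ((620.013671875, -50.220306396484375), (63.95567321777344, 27.41889190673828), 70.15856170654297) 0.20809166648186433 [ 0.60742686 -0.08494019  0.20503788] [ 0.63982825 -0.01903928  0.21778686]
pos [ 0.6153 -0.0914  0.4055] yang -0.289 tilt [-0.     -0.0015 -1.    ] shift units (tool axes now) [ 0.0097 -0.0097  0.231 ] after-turn [ 0.0097 -0.0097  0.231 ] turn units -0.0019 q7 -0.32
wrist rim 502 [ 508.1 -142.2] [70.7 63.1] 84.7 0.1166 0.1202
wrist grip 844 [ 560.9 -146.2] [29.7 16.1] 85.1 0.2354 0.2376
rim spread z [0.1159 0.1179 0.1192]
```

View pics/w10.png

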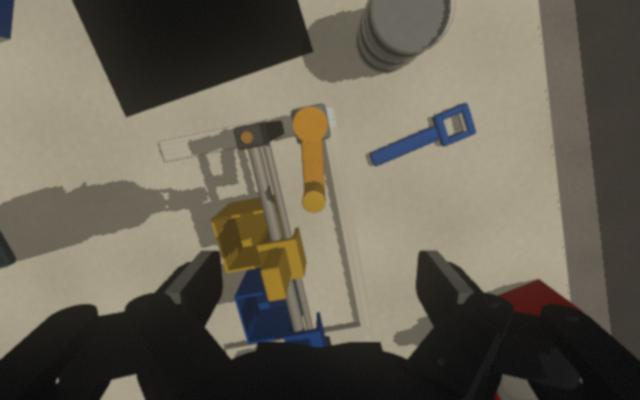

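Emit:
arm_command --rows '[[[0.009,-0.007,0.04,0],[0,0,0.06,0],[0,0,0.06,0],[0,0,0.04,0],[0,0,0.025,0],[0,0,0.01,0],[0,0,0,0],[0,0,0,0]]]'

```text
time_s: 35.25
position: [0.614, -0.084, 0.2892]
tool_rot: [2.516, 1.879, 0.002]
wrist_force: [-0.4, -0.3, -0.4]
width: 0.0853
grip_force: 0.0
```

Emit:
arm_command --rows '[[[0,0,0,0],[0,0,0,0],[0,0,0,0],[0,0,0,0],[0,0,0,0],[0,0,0,0],[0,0,0,0],[0,0,0,0]]]' --fingers 1

```text
time_s: 35.92
position: [0.6133, -0.0833, 0.2882]
tool_rot: [2.516, 1.881, 0.0]
wrist_force: [-1.1, 0.4, 3.4]
width: 0.0166
grip_force: 58.5
```

Run:
```python
from h import *
st(); plan([.6135,-.086,.288],np.radians(-16.4))
```

```text
{'time_s': 35.9167, 'qpos': [0.2841, 0.52, -0.3101, 1.6258, 0.1786, 1.0235, -0.3674], 'position': [0.6133, -0.0833, 0.2882], 'tool_rot': [2.5157, 1.8813, 0.0003], 'wrist_force': [-1.1437, 0.4313, 3.3774], 'width': 0.0166, 'grip_force': 58.4602}
pos [ 0.6133 -0.0833  0.2882] yang -0.287 tilt [ 3.e-04 -1.e-04 -1.e+00] shift units (tool axes now) [-0.0051  0.0019  0.0005] after-turn [-0.0051  0.0019  0.0005] turn units -0.0002 q7 -0.37
```

Emit:
arm_command --rows '[[[0.0005,-0.0104,0,0.0627],[0.0005,-0.0104,0,0.0627],[0.0005,-0.0104,0,0.0627],[0.0005,-0.0104,0,0.0627],[0.0005,-0.0104,0,0.0627],[0.0005,-0.0104,0,0.0627],[0,0,0,0]]]'

```text
time_s: 36.5
position: [0.5868, -0.0675, 0.2883]
tool_rot: [2.956, 1.058, -0.002]
wrist_force: [-2.7, -4.1, 3.8]
width: 0.016
grip_force: 58.5
```

Run:
```python
from h import *
st()
for pv in ((.628,-.031),(.63,-.0335)):
    a=-106.4-6*5.64; r=np.radians(a); print(np.array(pv)+.0525*np.array([np.cos(r),np.sin(r)]))
plan([.58,-.05,.288],np.radians(-16.4-6*5.64))
```

```text
{'time_s': 36.5, 'qpos': [0.1768, 0.4606, -0.1867, 1.7076, 0.102, 0.9834, -0.9306], 'position': [0.5868, -0.0675, 0.2883], 'tool_rot': [2.956, 1.0583, -0.0022], 'wrist_force': [-2.6983, -4.0954, 3.8176], 'width': 0.016, 'grip_force': 58.5488}
[ 0.58764166 -0.06457759]
[ 0.58964166 -0.06707759]
pos [ 0.5868 -0.0675  0.2883] yang -0.883 tilt [-7.0e-04 -2.2e-03 -1.0e+00] shift units (tool axes now) [ 0.0117 -0.0356  0.0005] after-turn [ 0.0119 -0.0356  0.0005] turn units -0.004 q7 -0.93
```

Emit:
arm_command --rows '[[[0.0005,-0.0104,0,0.0627],[0.0005,-0.0104,0,0.0627],[0.0005,-0.0104,0,0.0627],[0.0005,-0.0104,0,0.0627],[0.0005,-0.0104,0,0.0627],[0.0005,-0.0104,0,0.0627],[0.0005,-0.0104,0,0.0627],[0,0,0,0]]]'

```text
time_s: 37.17
position: [0.5737, -0.0343, 0.2882]
tool_rot: [3.139, -0.003, -0.006]
wrist_force: [-9.0, -5.2, 8.9]
width: 0.0164
grip_force: 59.2
```

Emit:
arm_command --rows '[[[0.0005,-0.0104,0,0.0627],[0.0005,-0.0052,0,0.031],[0,0,0,0]]]'

```text
time_s: 37.42
position: [0.5739, -0.0281, 0.2881]
tool_rot: [3.128, -0.231, -0.008]
wrist_force: [-9.8, -6.9, 11.7]
width: 0.0162
grip_force: 59.6
```

Emit:
arm_command --rows '[[[0.003,-0.006,0,0],[0,0,0,0],[0,0,0,0]]]'

```text
time_s: 37.67
position: [0.5743, -0.0277, 0.2881]
tool_rot: [3.126, -0.23, -0.014]
wrist_force: [-16.7, -12.3, 17.3]
width: 0.0163
grip_force: 60.2
```

Emit:
arm_command --rows '[[[0,-0.006,0,0],[0,0,0,0],[0,0,0,0]]]'

```text
time_s: 37.92
position: [0.5743, -0.0274, 0.2881]
tool_rot: [3.122, -0.233, -0.014]
wrist_force: [-18.2, -18.7, 18.0]
width: 0.0163
grip_force: 60.5
```

Emit:
arm_command --rows '[[[0,-0.006,0,0],[0,0,0,0],[0,0,0,0]]]'

```text
time_s: 38.17
position: [0.5744, -0.027, 0.288]
tool_rot: [3.119, -0.236, -0.016]
wrist_force: [-19.2, -22.8, 18.7]
width: 0.0166
grip_force: 61.0
```

Emit:
arm_command --rows '[[[-0.008,0.006,0,0],[0,0.005,0,0],[0,0,0,0]]]'

```text
time_s: 38.42
position: [0.5736, -0.0277, 0.2882]
tool_rot: [3.126, -0.232, 0.0]
wrist_force: [-3.2, -14.8, 5.5]
width: 0.016
grip_force: 59.6
```

Emit:
arm_command --rows '[[[0,0,0,0],[0,0,0,0],[0,0,0,0],[0,0,0,0],[0,0,0,0],[0,0,0,0],[0,0,0,0],[0,0,0,0]]]' --fingers -0.4

```text
time_s: 39.08
position: [0.574, -0.0211, 0.2879]
tool_rot: [-3.133, 0.225, 0.0]
wrist_force: [0.3, -0.0, -0.4]
width: 0.0597
grip_force: 0.0
```

Emit:
arm_command --rows '[[[0,0,-0.03,0],[0,0,-0.06,0],[0,0,-0.06,0],[0,0,-0.06,0],[0,0,-0.06,0],[0,0,0,0],[0,0,0,0]]]'

```text
time_s: 39.67
position: [0.5747, -0.0212, 0.4248]
tool_rot: [-3.133, 0.225, -0.006]
wrist_force: [0.5, -0.0, -0.5]
width: 0.0598
grip_force: 0.0
```

Run:
```python
from lat import *
st(); lat(); snap('scene','s11.png')
p=cv2.imread('pics/s11.png')[130:310,130:380]; cv2.imwrite('pics/s11c.png',cv2.resize(p,None,fx=3,fy=3,interpolation=cv2.INTER_CUBIC))
```

```text
{'time_s': 39.6667, 'qpos': [-0.0273, 0.3016, -0.0181, 1.594, 0.0057, 1.242, -1.7606], 'position': [0.5747, -0.0212, 0.4248], 'tool_rot': [-3.1331, 0.225, -0.0063], 'wrist_force': [0.4512, -0.0003, -0.4642], 'width': 0.0598, 'grip_force': 0.0}
peg 152 ((571.852783203125, -27.727624893188477), 8.09238338470459) 0.24678102598719803
lever 1580 ((607.1617431640625, -29.44589614868164), (26.302444458007812, 66.19711303710938), 80.53655242919922) 0.20811171386174585 [ 0.57248594 -0.04600696  0.20508866] [ 0.64002468 -0.01904073  0.21774792]
```

View pics/s11c.png

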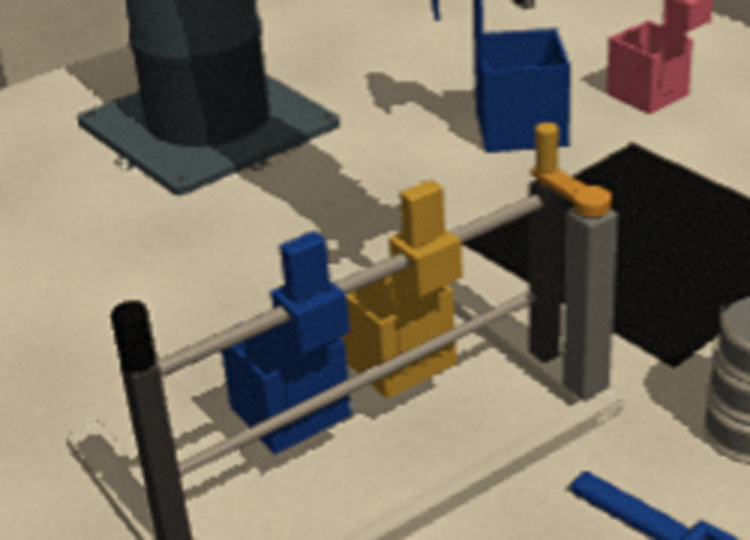

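View pics/w10.png

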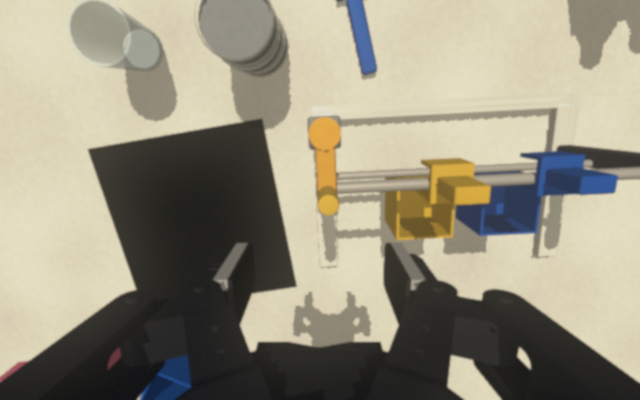

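Run:
```python
from h import *
snap('wrist')
hung('wrist',YEL,(.4,.59,-.22,-.1))
print(arm.sign_off()); st()
```

```text
wrist rim 452 [ 507.9 -141.5] [70.5 61.8] 84.9 0.1166 0.1203
wrist grip 928 [ 560.8 -146.2] [30.4 16.3] 86.1 0.2354 0.2384
rim spread z [0.116  0.1178 0.119 ]
the job is handed in; nothing more can be done
None
the job is handed in; nothing more can be done
```

The blue and yellow pots from the mat hang upright on the rail, the rail is pushed home, the yellow latch is turned to its stop, and the job is handed in (no verdict was returned). The blue pot slipped and tilted once before the push, so I re-hung it.

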